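# Turn the dried scoop over and tip the garlic from the tin into the bowl

## Robot

A 6-joint arm with a two-finger parallel gripper is mounted at the origin on a cart in front of the work surface, level with it; the furniture and walls round the work are solid. World frame = base frame: x ahead of the robot, y to its left, z up, the work surface at z = 0. Lengths are in m, angles in rad, forces in N, time in s.
With the tool pointing down it reaches from about 0.375 to 0.9 m from the base axis. Payload 3.1 kg.
Tool frame: the origin (TCP) lies midway between the tips of the shut fingers; the grasp point (between the pads) lies 19 mm behind it; z points along the fingers, y is the line along which they close (so a half turn about z gives the same grasp; the last joint's range is limited). The gripper opens to 87 mm and grips with 3 to 60 N. Pads are 19 mm wide; open, the fingers measure 117 mm over their backs; the gripper's body (75 mm by 190 mm) begins 51 mm behind the grasp point.
Start: joints at [-1.508, 0.527, 1.433, -0, 1.181, -0.178], TCP at [0.149, -0.607, 0.186] pointing down, gripper open.
Joint ranges: [-3.08, 3.08], [-0.75, 2.2], [0.22, 2.44], [-1.43, 4.57], [0, 2.65], [-2.85, 2.85]. Speed limits (rad/s): [2.79, 2.79, 3.14, 3.14, 3.14, 3.14].

## Interface

Orientations are given as a 3x3 rotation matrix whose columns are the frame's x, y, z axes.
In Python, from bench import manip, vision gives the robot as it stands.
- The arm moves only by the tool send_rows, never from a script. Its argument "rows" is text: rows parted by semicolons, each of 5 numbers parted by spaces: the finger opening in m, from 0 to 0.087, then the shift along the tool's x, y, z in m, then the turn about the tool's z in rad. A call has 1 to 5 rows; each row shifts and turns the commanded pose from where the row before left it, along the tool's axes as they then stand; what a row does not reach is not made up. A row lasts 1/10 s, in which the tool goes at most 50 mm and 8.59 degrees, less where a joint would pass 70% of its speed; a pose out of reach is approached as far as the arm can. A call with a gripper value outside its range is refused whole. The fingers move at their own pace and stop on an object; the grip force is fixed at half the most. Time passes only in rows, so rows that do not move let the fingers close. It gives the time, the measured TCP pose, the force, the opening and the grip force at its end, in the units of the state.
- manip.get_state(): the state, without advancing time (a new reading comes with each control period).
- vision.capture(name): name is "side" or "top"; returns the picture (420x560x3 uint8, red, green, blue); there is no depth.
- vision.calibration(name): a dict with "vertical_fov" (degrees; the focal length in pixels is half the picture's height over the tangent of half this angle, whatever the lens; pixels are square), "cx", "cy" (the principal point, pixels), "world_from_camera" (4x4, takes a point from camera to world coordinates). Camera axes: x right, y down, z forward; pixel columns grow to the right and rows downward; lengths in m; the calibration is good to about 2 mm. A picture is of the moment at which its call begins. calibration takes no time and is no camera call.
- manip.hand_in(): hands the job in; it is judged then, once.
The state is a dict: "time_s": time; "joint_positions": joint angles; "joint_vel": joint speeds; "effort": joint torques, N m; "tcp_pos": TCP position; "tool_rot": TCP orientation; "contact_force": force on the tool from outside, world axes, zero at the start; "wrist_torque": the same for the moment, N m; "finger_gap": finger opening in m; "grasp_force": force on a finger pad.
Only numpy, scipy, OpenCV 4.12 (cv2) and the standard library are available. Lean on these libraries where they do the work, as an engineer would, in place of code of your own. Each camera call takes 0.05 s, during which the arm holds its last target. There are 200 camera calls.

## Task

The scoop has dried lying face down on the worktop: turn it right way up, scoop the three garlic bulbs out of the long tin with it (fingers off the garlic) and tip them all into the enamel bowl. Then lay the scoop down right way up on the worktop again, clear of the bowl and the tin; the bowl stays upright where it stands and nothing else on the worktop is pushed about.

Things in the scene. Friction and masses are not known exactly. Their poses are not given: they have to be found in the camera images.
- scoop: Aluminium scoop, 0.19 kg: flat pan 120 wide, 122 long, sheet 2.5, open front; upright flat sides fall from 62 high (back) to 20 (front). Origin: underside, middle of the back wall; +x to the open front, +z out of the open top. Round handle, 20 diameter, from (0,0,30) back and up 10 degrees to (-108,0,49). Starts face down (z down) on the sloping tops of its sides; stands well on a flat side.
- scoop_grip (a point): Point on the axis of the scoop's round handle where it is best gripped, at (-69, 0, 42) in the scoop's frame; about 41 above the worktop as the scoop lies at the start.
- scoop_lip (a point): Middle of the scoop's thin front edge, underside, at (122, 0, 0) in the scoop's frame.
- tin: Long narrow dark steel baking tin, fixed to the worktop, 286 long (x), 140 wide (y), 38 high, open on top, walls and floor 3 thick, so 280 x 134 inside. Origin: middle of its underside. The bulbs lie towards its +x end; the first 70 of the floor at the -x end are empty.
- garlic_a: Garlic bulb, 48 x 50 x 51 high, 24 g. Origin: underside middle, z to the stalk. Stands in the tin, the one nearest to the tin's empty -x end.
- garlic_b: Garlic bulb like garlic_a, in the middle.
- garlic_c: Garlic bulb like garlic_a, the one nearest to the tin's +x end.
- bowl: Light enamelled bowl, round, 182 diameter at the rim, 110 high, 124 at the foot, wall about 3; inside 175 at the rim. Origin: middle of its underside, z up. Loose.
- matchbox: Bystander, matchbox 39 x 50 x 32 high. Origin: underside.
- kitchen_timer: Bystander, round kitchen timer 61 diameter, 46 high. Origin: underside.
- onion: Bystander, onion 75 diameter, 77 high. Origin: underside.
- salt_mill: Bystander, salt mill with a black head, 42 diameter, 123 high. Origin: underside.
Things that resemble listed ones, but are neither listed nor needed, are in the scene too. Leave any turquoise look-alike of the garlic_a alone.

How it is judged:
By the outcome, as a careful person would: the job done as asked, in the order asked, and still so for the second after the job is handed in, with the robot touching nothing.
It also fails if it takes over 72 s, if anything falls off the work surface, if the arm or the gripper's body presses on something with over 40 N, if the wrist force passes 120 N, or if a joint passes its speed limit or range.

## Working session

There is one attempt and no reset: what is moved stays moved. The work goes in short steps, Python scripts to look and compute and a tool call to move; the robot and the scene stay as the last step left them, time stands still between calls to the robot, and variables do not carry over. Pictures are saved under pics/ and viewed, at most 10 in all, crops included, and the job is handed in when it is done.

Besides the shell and the picture viewer there is one more tool, called by a JSON object that holds its "api" and its "payload", one argument or row to a line. send_rows: Moves the arm, as the interface text tells. Its arguments: {"type":"object","properties":{"rows":{"type":"string"}},"required":["rows"]}

```bash
ls; mkdir -p pics; python3 - <<'E'
from bench import manip, vision
import cv2, numpy as np
for n in("side","top"):
    im=vision.capture(n); cv2.imwrite(f"pics/{n}0.png",im[:,:,::-1])
    c=vision.calibration(n); print(n,c)
print(manip.get_state())
E
```

```text
pics
side {'vertical_fov': 55.09425515115577, 'cx': 283.32848409488037, 'cy': 207.77722616236102, 'world_from_camera': array([[ 0.18373077, -0.53392667,  0.8253274 , -0.68120427],
       [-0.98297011, -0.10284918,  0.15228858, -0.1904128 ],
       [ 0.00357331, -0.83925226, -0.54373051,  0.89663907],
       [ 0.        ,  0.        ,  0.        ,  1.        ]])}
top {'vertical_fov': 49.58543867984606, 'cx': 276.9594906215754, 'cy': 210.893812825988, 'world_from_camera': array([[ 0.01275667, -0.99467192,  0.10229878,  0.43534044],
       [-0.99991767, -0.01254826,  0.00268058,  0.04679363],
       [-0.00138262, -0.10232456, -0.99475011,  1.34542852],
       [ 0.        ,  0.        ,  0.        ,  1.        ]])}
{'time_s': 0.1, 'joint_positions': array([-1.50848537e+00,  5.28395399e-01,  1.43377394e+00, -1.88834432e-05,
        1.18141009e+00, -1.78495575e-01]), 'joint_vel': array([-0.00147656, -0.00116562, -0.00294247, -0.00033545, -0.0012174 ,
        0.00057526]), 'effort': array([ 1.25724919e-04, -4.40984881e+01, -1.77150822e+01,  6.34252816e-02,
        5.34327643e-02, -4.76688001e-05]), 'tcp_pos': array([ 0.1490326 , -0.60621419,  0.185456  ]), 'tool_rot': array([[ 9.71144255e-01,  2.38492800e-01, -1.41153852e-04],
       [ 2.38492605e-01, -9.71142291e-01,  1.98183363e-03],
       [ 3.35572576e-04, -1.95831050e-03, -9.99998026e-01]]), 'contact_force': array([-0.00297408, -0.26916442, -0.3823355 ]), 'wrist_torque': array([ 0.04023581, -0.00072887,  0.03896786]), 'grasp_force': 0.0, 'finger_gap': 0.0869568611313636}
```

View pics/side0.png

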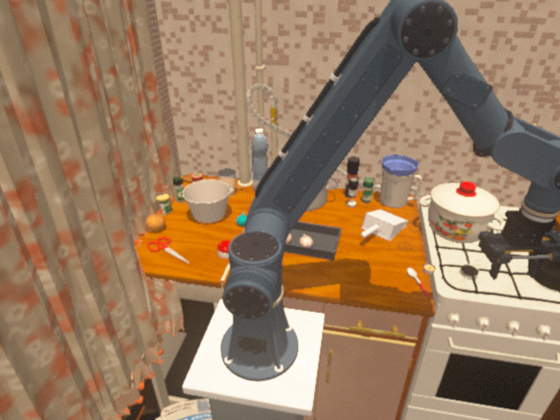

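View pics/top0.png

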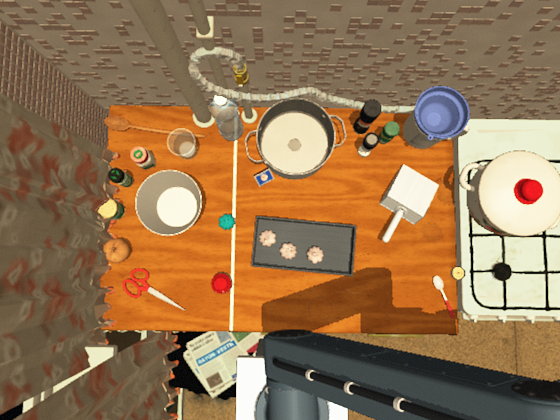

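The top view shows the tin (253–355, 216–273) with its bulbs at (267,238), (288,250) and (315,254). The bowl is at (169,203), and the face-down scoop is at (410,193) with its handle running to (386,238). The bystanders are the matchbox (264,177), timer (221,284), onion (117,250) and turquoise look-alike (227,221). The side view shows the tin (312,240) and scoop (383,223).

```bash
cat > h.py <<'E'
from bench import manip, vision
import cv2, numpy as np
C={n:vision.calibration(n) for n in("side","top")}
def F(n): return 210/np.tan(np.radians(C[n]["vertical_fov"]/2))
def ray(n,u,v):
    c=C[n];T=c["world_from_camera"];d=T[:3,:3]@np.array([(u-c["cx"])/F(n),(v-c["cy"])/F(n),1]);return T[:3,3],d
def onz(n,u,v,z):
    o,d=ray(n,u,v);return (o+d*(z-o[2])/d[2])
def proj(n,p):
    c=C[n];T=c["world_from_camera"];q=T[:3,:3].T@(np.array(p)-T[:3,3]);return q[0]/q[2]*F(n)+c["cx"],q[1]/q[2]*F(n)+c["cy"]
def tri(ut,us):
    (o1,d1),(o2,d2)=ray("top",*ut),ray("side",*us)
    A=np.stack([d1,-d2],1);s=np.linalg.lstsq(A,o2-o1,rcond=None)[0]
    a,b=o1+d1*s[0],o2+d2*s[1];return (a+b)/2,np.linalg.norm(a-b)
E
python3 - <<'E'
from h import *
t=cv2.imread("pics/top0.png");s=cv2.imread("pics/side0.png")
a=cv2.resize(t[150:300,240:460],None,fx=3.6,fy=3.6,interpolation=cv2.INTER_CUBIC)[:, :790]
cv2.imwrite("pics/c1.png",a)
b=cv2.resize(s[160:300,180:440],None,fx=3,fy=3,interpolation=cv2.INTER_CUBIC)
cv2.imwrite("pics/c2.png",b)
for nm,im,roi in(("top",t,(245,205,365,280)),):
    x0,y0,x1,y1=roi;h=cv2.cvtColor(im,cv2.COLOR_BGR2HSV)[y0:y1,x0:x1]
    m=((h[...,1]<110)).astype(np.uint8)
    m=cv2.morphologyEx(m,cv2.MORPH_CLOSE,np.ones((5,5)))
    c=max(cv2.findContours(m,0,2)[0],key=cv2.contourArea);r=cv2.minAreaRect(c+np.array([x0,y0]));bx=cv2.boxPoints(r)
    print("tin",r);print([onz("top",*p,.038).round(3) for p in bx])
E
```

```text
tin ((303.79376220703125, 245.27597045898438), (101.7886962890625, 50.8636360168457), 5.640549182891846)
[array([0.412, 0.123, 0.038]), array([0.557, 0.112, 0.038]), array([ 0.532, -0.181,  0.038]), array([ 0.387, -0.166,  0.038])]
```

View pics/c1.png

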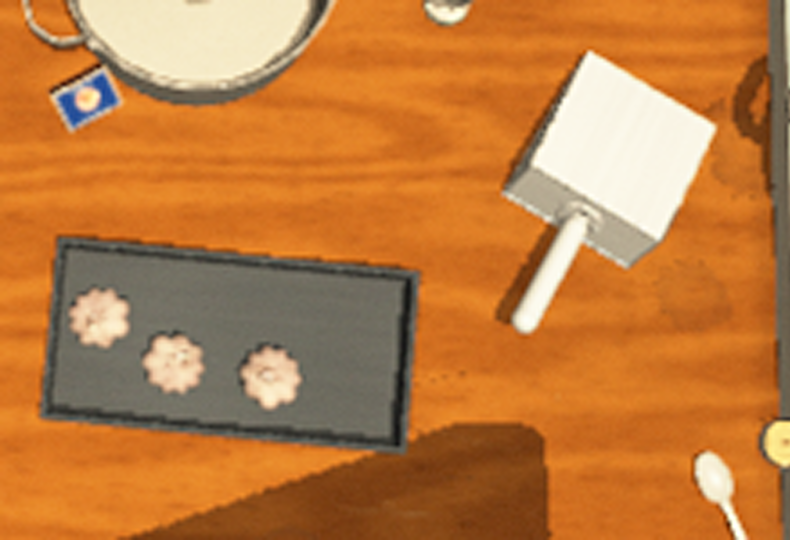

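View pics/c2.png

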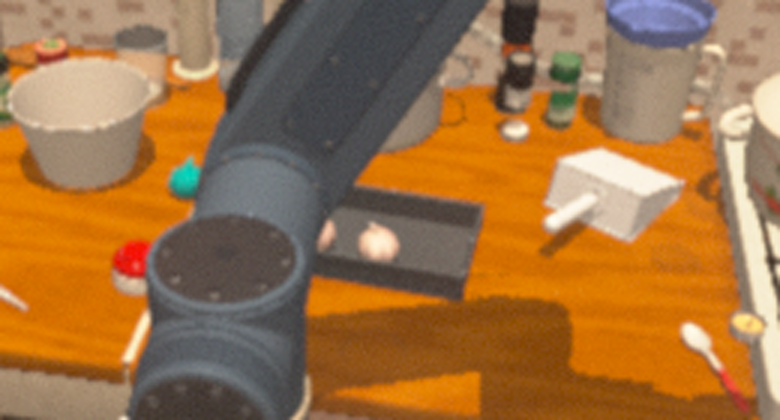

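The crop shows the tin corners at (58,238), (418,272), (403,452) and (40,415) in crop pixels. The scoop handle runs from (524,326) to (580,215), and the pan's top corners are about (590,52), (716,127), (655,240) and (530,165). The side crop shows the handle end at (549,224) and the bowl at (82,120).

```bash
python3 - <<'E'
from h import *
k=lambda x,y:(240+(x+.5)/3.6-.5,150+(y+.5)/3.6-.5)
for c in((58,238),(418,272),(403,452),(40,415)): print("tin",onz("top",*k(*c),.038).round(3))
T=[onz("top",*k(*c),.038) for c in((58,238),(418,272),(403,452),(40,415))];ce=sum(T)/4
ax=(T[0]+T[3]-T[1]-T[2]);print("tin c",ce.round(3),"yaw +x",np.degrees(np.arctan2(ax[1],ax[0])).round(1))
for c in((100,318),(173,362),(270,377)): print("garlic",onz("top",*k(*c),.028).round(3))
ks=lambda x,y:(180+x/3,160+y/3)
print("handle end",tri(k(524,322),ks(553,222)),"root",tri(k(580,215),ks(594,200)))
for c in((590,52),(716,127)): print("pan front",onz("top",*k(*c),.02).round(3))
for c in((655,240),(530,165)): print("pan back",onz("top",*k(*c),.062).round(3))
print("tail",onz("top",*k(524,324),.048).round(3),"root",onz("top",*k(580,215),.032).round(3))
t=cv2.imread("pics/top0.png");h=cv2.cvtColor(t,cv2.COLOR_BGR2HSV)
m=(h[...,1]<90).astype(np.uint8);m[:165]=0;m[245:]=0;m[:,:128]=0;m[:,210:]=0
m=cv2.morphologyEx(m,cv2.MORPH_OPEN,np.ones((5,5)))
c=max(cv2.findContours(m,0,2)[0],key=cv2.contourArea);(u,v),r=cv2.minEnclosingCircle(c);e=cv2.fitEllipse(c)
print("bowl",u,v,r,e,onz("top",*e[0],.11).round(3),onz("top",u,v,.11))
print("rim z tri",tri((u-r,v),(183,192)),tri((u+r,v),(232,188)))
E
```

```text
tin [0.555 0.111 0.038]
tin [ 0.531 -0.177  0.038]
tin [ 0.388 -0.165  0.038]
tin [0.414 0.123 0.038]
tin c [ 0.472 -0.027  0.038] yaw +x 85.1
garlic [0.492 0.077 0.028]
garlic [0.457 0.018 0.028]
garlic [ 0.446 -0.06   0.028]
handle end (array([ 0.49220917, -0.26183367,  0.04830668]), np.float64(0.005382505345740554)) root (array([ 0.58047746, -0.31339238,  0.0249127 ]), np.float64(0.0046243741052974015))
pan front [ 0.716 -0.323  0.02 ]
pan front [ 0.655 -0.425  0.02 ]
pan back [ 0.557 -0.36   0.062]
pan back [ 0.615 -0.262  0.062]
tail [ 0.49  -0.259  0.048] root [ 0.579 -0.309  0.032]
bowl 168.42503356933594 202.15170288085938 33.57339859008789 ((168.3223114013672, 202.21864318847656), (63.75699996948242, 66.26457214355469), 62.13349533081055) [0.583 0.348 0.11 ] [0.58270252 0.34758274 0.11      ]
rim z tri (array([0.58453275, 0.44543647, 0.08754598]), np.float64(0.002484505684548999)) (array([0.5829013 , 0.24693637, 0.1287968 ]), np.float64(0.011255633153562036))
```

```bash
cat >> h.py <<'E'
def yaw(R): return np.arctan2(R[1,0],R[0,0])
def plan(wps,maxd=.045,maxt=.14,start=None):
    """wps: (gap,x,y,z,yaw_deg[,n]) TCP targets; prints send_rows text, 5 rows per line"""
    s=manip.get_state();p=s["tcp_pos"].copy() if start is None else np.array(start[:3],float)
    a=yaw(s["tool_rot"]) if start is None else np.radians(start[3])
    out=[]
    for w in wps:
        g,t,b=w[0],np.array(w[1:4],float),np.radians(w[4]);d=(b-a)
        n=w[5] if len(w)>5 else max(1,int(np.ceil(np.linalg.norm(t-p)/maxd)),int(np.ceil(abs(d)/maxt)))
        p0,a0=p.copy(),a
        for i in range(n):
            q=p0+(t-p0)*(i+1)/n;v=q-p
            x=v[0]*np.cos(a)+v[1]*np.sin(a);y=v[0]*np.sin(a)-v[1]*np.cos(a)
            r=np.round([x,y,-v[2]],3);tr=round(-(a0+d*(i+1)/n-a),2)
            out.append("%g %g %g %g %g"%(g,*(r+0.),tr+0.))
            p=p+np.array([r[0]*np.cos(a)+r[1]*np.sin(a),r[0]*np.sin(a)-r[1]*np.cos(a),-r[2]]);a-=tr
    for i in range(0,len(out),5): print("; ".join(out[i:i+5]))
    print("end",p.round(4),round(np.degrees(a),2))
def st():
    s=manip.get_state();print(round(s["time_s"],2),"tcp",s["tcp_pos"].round(4),"yaw",np.degrees(yaw(s["tool_rot"])).round(1),"f",s["contact_force"].round(1),"gap",round(s["finger_gap"],4),"gf",round(float(s["grasp_force"]),1),"j",s["joint_positions"].round(2))
E
python3 -c "
from h import *
plan([(.087,.5225,-.2785,.13,-31)])"
```

```text
0.087 0.037 -0.019 0.005 0.07; 0.087 0.035 -0.022 0.004 0.06; 0.087 0.034 -0.023 0.005 0.07; 0.087 0.032 -0.026 0.004 0.06; 0.087 0.031 -0.028 0.005 0.07
0.087 0.028 -0.03 0.005 0.06; 0.087 0.027 -0.032 0.004 0.07; 0.087 0.024 -0.033 0.005 0.06; 0.087 0.023 -0.035 0.005 0.07; 0.087 0.02 -0.037 0.004 0.06
0.087 0.017 -0.037 0.005 0.07; 0.087 0.015 -0.039 0.004 0.06
end [ 0.5223 -0.2779  0.1305] -30.89
```

{"api": "send_rows", "payload": {
  "rows": "0.087 0.037 -0.019 0.005 0.07; 0.087 0.035 -0.022 0.004 0.06; 0.087 0.034 -0.023 0.005 0.07; 0.087 0.032 -0.026 0.004 0.06; 0.087 0.031 -0.028 0.005 0.07"
}}

```text
time_s: 0.6
tcp_pos: [0.3058, -0.4694, 0.1629]
tool_rot: [[0.996, -0.092, -0.0], [-0.092, -0.996, 0.001], [-0.0, -0.0, -1.0]]
contact_force: [-0.0, -1.3, 1.2]
finger_gap: 0.0869
grasp_force: 0.0
```

{"api": "send_rows", "payload": {
  "rows": "0.087 0.028 -0.03 0.005 0.06; 0.087 0.027 -0.032 0.004 0.07; 0.087 0.024 -0.033 0.005 0.06; 0.087 0.023 -0.035 0.005 0.07; 0.087 0.02 -0.037 0.004 0.06"
}}

```text
time_s: 1.1
tcp_pos: [0.4616, -0.332, 0.1397]
tool_rot: [[0.916, -0.4, -0.001], [-0.4, -0.916, 0.001], [-0.001, -0.0, -1.0]]
contact_force: [0.7, -0.8, 0.7]
finger_gap: 0.0872
grasp_force: 0.0
```

{"api": "send_rows", "payload": {
  "rows": "0.087 0.017 -0.037 0.005 0.07; 0.087 0.015 -0.039 0.004 0.06; 0.087 0 0 0 0; 0.087 0 0 0 0"
}}

```text
time_s: 1.5
tcp_pos: [0.5224, -0.2776, 0.1307]
tool_rot: [[0.86, -0.511, -0.001], [-0.511, -0.86, 0.0], [-0.001, 0.0, -1.0]]
contact_force: [-0.5, -1.2, -0.2]
finger_gap: 0.0869
grasp_force: 0.0
```

```bash
python3 - <<'E'
from h import *
st()
plan([(.087,.5225,-.2785,.022,-31,3)])
t=vision.capture("top")[:,:,::-1];s=vision.capture("side")[:,:,::-1]
a=cv2.resize(t[160:280,300:460],None,fx=2.5,fy=2.5);b=cv2.resize(s[160:280,300:460],None,fx=2.5,fy=2.5)
cv2.imwrite("pics/d1.png",np.hstack([a,b]))
E
```

```text
1.5 tcp [ 0.5224 -0.2776  0.1307] yaw -30.7 f [-0.5 -1.2 -0.2] gap 0.0869 gf 0.0 j [-0.68  0.55  1.57 -0.    1.02  1.43]
0.087 0 0 0.036 0; 0.087 0 0 0.036 0; 0.087 0.001 0.001 0.037 0
end [ 0.5227 -0.279   0.0217] -30.72
```

View pics/d1.png

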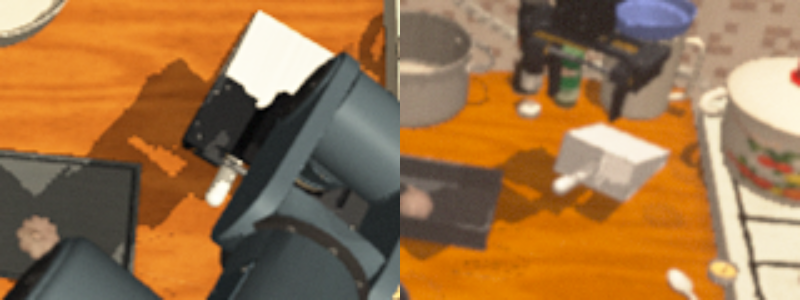

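The right half shows the gripper open above the scoop at about (600,60). The left half shows the handle tip at (215,190), in line with the fingers. I'm going down to grip it.

{"api": "send_rows", "payload": {
  "rows": "0.087 0 0 0.036 0; 0.087 0 0 0.036 0; 0.087 0.001 0.001 0.037 0; 0.087 0 0 0 0; 0.01 0 0 0 0"
}}

```text
time_s: 2.1
tcp_pos: [0.5218, -0.281, 0.0224]
tool_rot: [[0.857, -0.515, -0.001], [-0.515, -0.857, 0.001], [-0.001, -0.0, -1.0]]
contact_force: [-0.9, 0.3, -0.4]
finger_gap: 0.0842
grasp_force: 0.0
```

{"api": "send_rows", "payload": {
  "rows": "0.01 0 0 0 0; 0.01 0 0 0 0; 0.01 0 0 0 0; 0.01 0 0 0 0; 0.01 0 0 0 0"
}}

```text
time_s: 2.6
tcp_pos: [0.523, -0.2801, 0.023]
tool_rot: [[0.858, -0.513, 0.001], [-0.513, -0.858, -0.001], [0.001, 0.0, -1.0]]
contact_force: [-0.2, 0.2, 0.3]
finger_gap: 0.0469
grasp_force: 0.0
```

{"api": "send_rows", "payload": {
  "rows": "0.01 0 0 -0.03 0; 0.01 0 0 -0.04 0; 0.01 0 0 -0.04 0; 0.01 0 0 -0.03 0; 0.01 0 0 0 0"
}}

```text
time_s: 3.1
tcp_pos: [0.5257, -0.2821, 0.1675]
tool_rot: [[0.858, -0.513, 0.008], [-0.513, -0.858, -0.007], [0.011, 0.001, -1.0]]
contact_force: [0.5, 0.2, 0.1]
finger_gap: 0.0119
grasp_force: 0.0
```

```bash
python3 - <<'E'
from h import *
st()
t=vision.capture("top")[:,:,::-1];s=vision.capture("side")[:,:,::-1]
a=cv2.resize(t[140:280,300:460],None,fx=2.5,fy=2.5);b=cv2.resize(s[140:280,300:460],None,fx=2.5,fy=2.5)
cv2.imwrite("pics/d2.png",np.hstack([a,b]))
E
```

```text
3.1 tcp [ 0.5257 -0.2821  0.1675] yaw -30.9 f [0.5 0.2 0.1] gap 0.0119 gf 0.0 j [-0.68  0.51  1.54  0.    1.09  1.43]
```

View pics/d2.png

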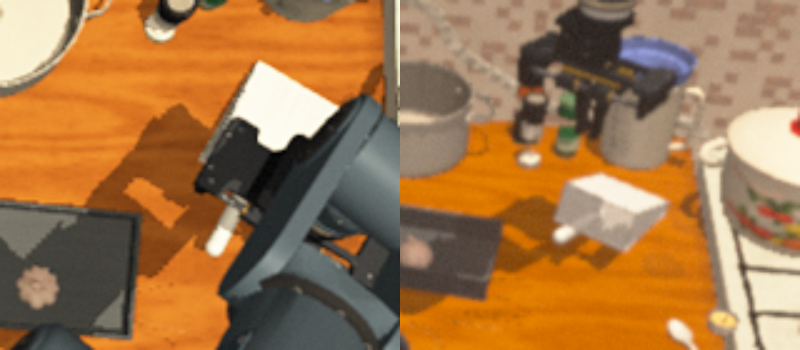

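The scoop stayed put. The fingers close at only about 75 mm/s, so I lifted too soon. Trying again, with the fingers given time to close.

{"api": "send_rows", "payload": {
  "rows": "0.06 0 0 0 0; 0.06 0 0 0 0; 0.06 0 0 0 0; 0.06 0 0 0 0; 0.06 0 0 0.02 0"
}}

```text
time_s: 3.7
tcp_pos: [0.5246, -0.2815, 0.1441]
tool_rot: [[0.858, -0.513, 0.005], [-0.513, -0.858, -0.004], [0.006, 0.001, -1.0]]
contact_force: [0.1, 0.1, -0.7]
finger_gap: 0.0434
grasp_force: 0.0
```

{"api": "send_rows", "payload": {
  "rows": "0.06 0 0 0.02 0; 0.06 0 0 0.035 0; 0.06 -0.003 0.001 0.035 0; 0.06 0 0 0.035 0; 0.01 0 0 0 0"
}}

```text
time_s: 4.2
tcp_pos: [0.516, -0.2766, 0.0126]
tool_rot: [[0.858, -0.514, -0.009], [-0.514, -0.858, 0.007], [-0.011, -0.002, -1.0]]
contact_force: [-0.7, 0.5, 0.8]
finger_gap: 0.0566
grasp_force: 0.0
```

{"api": "send_rows", "payload": {
  "rows": "0.01 0 0 0 0; 0.01 0 0 0 0; 0.01 0 0 0 0; 0.01 0 0 0 0; 0.01 0 0 0 0"
}}

```text
time_s: 4.7
tcp_pos: [0.5202, -0.2797, 0.0185]
tool_rot: [[0.858, -0.513, 0.002], [-0.513, -0.858, -0.001], [0.002, 0.0, -1.0]]
contact_force: [-0.3, -0.4, -0.1]
finger_gap: 0.0198
grasp_force: 0.0
```

{"api": "send_rows", "payload": {
  "rows": "0.01 0 0 0 0; 0.01 0 0 0 0; 0.01 0 0 0 0"
}}

```text
time_s: 5.0
tcp_pos: [0.5196, -0.2793, 0.0174]
tool_rot: [[0.858, -0.514, 0.0], [-0.514, -0.858, 0.0], [0.0, -0.0, -1.0]]
contact_force: [0.6, 0.5, -0.5]
finger_gap: 0.0106
grasp_force: 0.2
```

```bash
python3 - <<'E'
from h import *
st();p=manip.get_state()["tcp_pos"];print(proj("top",p),proj("side",p))
t=vision.capture("top")[:,:,::-1];s=vision.capture("side")[:,:,::-1]
a=cv2.resize(t[160:260,340:440],None,fx=4,fy=4);b=cv2.resize(s[170:270,320:420],None,fx=4,fy=4)
cv2.imwrite("pics/d3.png",np.hstack([a,b]))
E
```

```text
5.0 tcp [ 0.5196 -0.2793  0.0174] yaw -30.9 f [ 0.6  0.5 -0.5] gap 0.0106 gf 0.2 j [-0.68  0.72  1.65  0.    0.78  1.43]
(np.float64(389.5070793851313), np.float64(230.0999663483418)) (np.float64(367.64135915089827), np.float64(237.06208711341998))
```

View pics/d3.png

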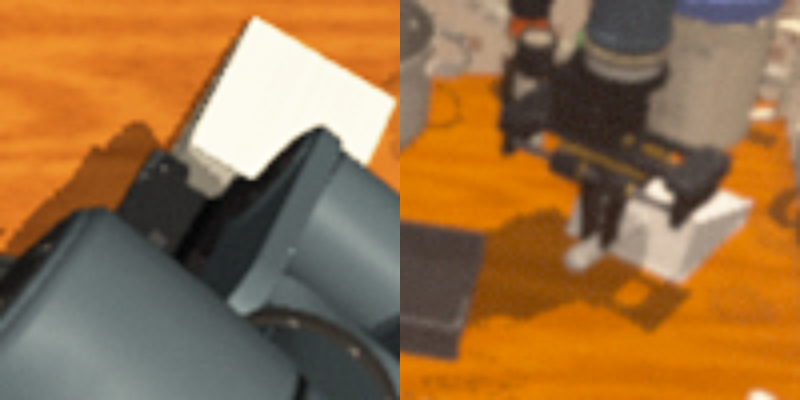

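```bash
python3 - <<'E'
from h import *
print("d2 tip proj",proj("side",(.5257,-.2821,.1675)),"seen ~ (376,194)")
print("d1 tip",proj("side",(.5224,-.2776,.1307)),"seen ~ (384,208)",proj("top",(.5224,-.2776,.1307)))
for p in((.0,0,0),): pass
# back-check known: tin corner at z=.038 in side
for c in((.531,-.177,.038),(.388,-.165,.038)): print(proj("side",c))
print("handle end in side",proj("side",(.49,-.259,.048)))
# base of the robot axis
print(proj("side",(0,0,0)),proj("top",(0,0,0)))
E
```

```text
d2 tip proj (np.float64(373.6455413648462), np.float64(201.0496262216493)) seen ~ (376,194)
d1 tip (np.float64(370.995473903537), np.float64(210.41406111947154)) seen ~ (384,208) (np.float64(399.23668657258764), np.float64(226.50617339242598))
(np.float64(339.89870229551235), np.float64(227.50659802518996))
(np.float64(333.42995135875844), np.float64(251.54954371272885))
handle end in side (np.float64(362.72628799459807), np.float64(234.4556506943076))
(np.float64(258.989313283883), np.float64(345.56962121229265)) (np.float64(292.10444955241405), np.float64(411.65229900572206))
```

```bash
python3 - <<'E'
from h import *
s=vision.capture("side")[:,:,::-1].copy();t=vision.capture("top")[:,:,::-1].copy()
p=manip.get_state()["tcp_pos"]
def crop(n,im,u0,v0,w,h,k):
    im=cv2.resize(im[v0:v0+h,u0:u0+w],None,fx=k,fy=k,interpolation=cv2.INTER_CUBIC)
    for dz,c in((0,(0,255,0)),(.019,(0,0,255)),(.07,(255,0,0))):
        u,v=proj(n,p+[0,0,dz]);cv2.circle(im,(int((u-u0+.5)*k),int((v-v0+.5)*k)),3,c,-1)
    return im
cv2.imwrite("pics/d4.png",np.hstack([crop("side",s,335,180,65,70,8),crop("top",t,370,190,35,70,8)]))
E
```

```text
(no output)
```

View pics/d4.png

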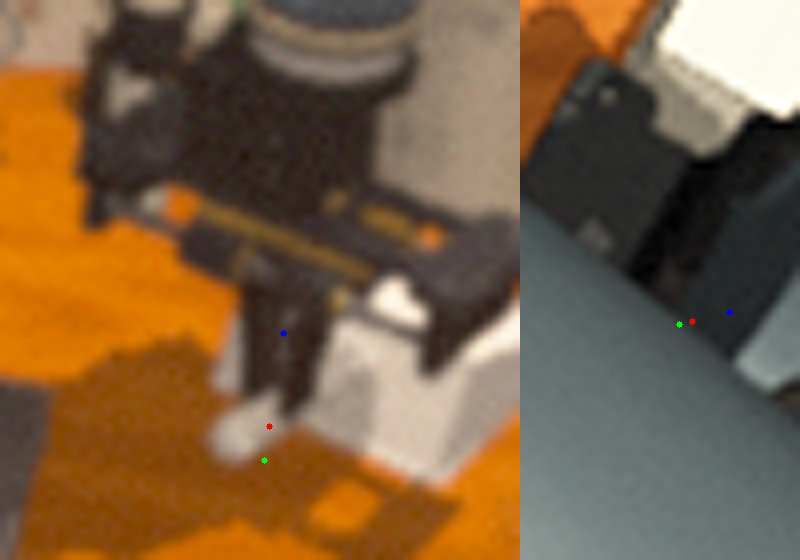

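The handle is between the fingers, but the tips show at about (371,231). That is some 7 px above the reported TCP's projection, so the pads only pinch the handle's top: the gap is 10.6 mm and not 20. I'll open and go deeper in small steps, watching the force.

{"api": "send_rows", "payload": {
  "rows": "0.05 0 0 0 0; 0.05 0 0 0 0; 0.05 0 0 0 0; 0.05 0 0 0 0; 0.05 0 0 0 0"
}}

```text
time_s: 5.7
tcp_pos: [0.5196, -0.2793, 0.0173]
tool_rot: [[0.858, -0.513, -0.0], [-0.513, -0.858, 0.0], [-0.0, 0.0, -1.0]]
contact_force: [0.2, -0.1, 1.1]
finger_gap: 0.042
grasp_force: 0.0
```

{"api": "send_rows", "payload": {
  "rows": "0.05 0 0 0.005 0; 0.05 0 0 0.004 0; 0 0 0 0 0; 0 0 0 0 0; 0 0 0 0 0"
}}

```text
time_s: 6.2
tcp_pos: [0.5197, -0.2794, 0.0083]
tool_rot: [[0.858, -0.513, 0.0], [-0.513, -0.858, -0.0], [0.0, -0.0, -1.0]]
contact_force: [0.3, -0.1, -0.5]
finger_gap: 0.0334
grasp_force: 0.0
```

{"api": "send_rows", "payload": {
  "rows": "0 0 0 0 0; 0 0 0 0 0; 0 0 0 0 0; 0 0 0 0 0"
}}

```text
time_s: 6.6
tcp_pos: [0.5197, -0.2792, 0.0085]
tool_rot: [[0.858, -0.513, 0.0], [-0.513, -0.858, 0.0], [0.0, -0.0, -1.0]]
contact_force: [0.8, 0.6, 0.4]
finger_gap: 0.0174
grasp_force: 29.8
```

{"api": "send_rows", "payload": {
  "rows": "0.045 0 0 0 0; 0.045 0 0 0 0; 0.045 0 0 0 0; 0.045 0 0 0 0; 0.045 0 0 0.004 0"
}}

```text
time_s: 7.1
tcp_pos: [0.52, -0.2797, 0.0046]
tool_rot: [[0.858, -0.513, 0.001], [-0.513, -0.858, -0.001], [0.001, 0.0, -1.0]]
contact_force: [0.1, -1.6, -0.7]
finger_gap: 0.0431
grasp_force: 0.0
```

{"api": "send_rows", "payload": {
  "rows": "0.045 0 0 0.004 0; 0.045 0 0 0.004 0; 0.045 0 0 0.003 0; 0.045 0 0 0 0"
}}

```text
time_s: 7.5
tcp_pos: [0.5192, -0.279, -0.0074]
tool_rot: [[0.858, -0.514, -0.001], [-0.514, -0.858, 0.001], [-0.001, -0.0, -1.0]]
contact_force: [0.0, 0.9, -0.5]
finger_gap: 0.0451
grasp_force: 0.0
```

The reading is 7 mm below the worktop with no contact, so it reads low by about 3.5 cm. Going on down to where the pads sit.

{"api": "send_rows", "payload": {
  "rows": "0.045 0 0 0.004 0; 0.045 0 0 0.003 0; 0 0 0 0 0; 0 0 0 0 0; 0 0 0 0 0"
}}

```text
time_s: 8.0
tcp_pos: [0.5197, -0.2794, -0.0136]
tool_rot: [[0.858, -0.513, 0.0], [-0.513, -0.858, -0.0], [0.0, 0.0, -1.0]]
contact_force: [-0.0, -0.1, 0.2]
finger_gap: 0.0287
grasp_force: 0.0
```

{"api": "send_rows", "payload": {
  "rows": "0 0 0 0 0; 0 0 0 0 0; 0 0 0 0 0"
}}

```text
time_s: 8.3
tcp_pos: [0.5197, -0.2793, -0.0135]
tool_rot: [[0.858, -0.513, 0.0], [-0.513, -0.858, -0.0], [0.0, 0.0, -1.0]]
contact_force: [0.5, -0.2, -0.0]
finger_gap: 0.0192
grasp_force: 30.0
```

{"api": "send_rows", "payload": {
  "rows": "0 0 0 -0.03 0; 0 0 0 -0.04 0; 0 0 0 -0.04 0; 0 0 0 -0.04 0; 0 0 0 0 0"
}}

```text
time_s: 8.8
tcp_pos: [0.5231, -0.282, 0.1421]
tool_rot: [[0.858, -0.513, 0.01], [-0.513, -0.858, -0.008], [0.012, 0.002, -1.0]]
contact_force: [1.3, -0.5, -1.9]
finger_gap: 0.0188
grasp_force: 30.0
```

```bash
python3 - <<'E'
from h import *
st()
t=vision.capture("top")[:,:,::-1];s=vision.capture("side")[:,:,::-1]
a=cv2.resize(t[140:280,320:460],None,fx=2.8,fy=2.8);b=cv2.resize(s[140:280,320:460],None,fx=2.8,fy=2.8)
cv2.imwrite("pics/d5.png",np.hstack([a,b]))
E
```

```text
8.8 tcp [ 0.5231 -0.282   0.1421] yaw -30.9 f [ 1.3 -0.5 -1.9] gap 0.0188 gf 30.0 j [-0.68  0.53  1.57  0.    1.03  1.43]
```

```bash
cat >> h.py <<'E'
def white(n,roi,im=None,vmin=120,smax=60):
    im=vision.capture(n)[:,:,::-1] if im is None else im
    h=cv2.cvtColor(np.ascontiguousarray(im),cv2.COLOR_BGR2HSV);x0,y0,x1,y1=roi
    m=np.zeros(h.shape[:2],np.uint8);m[y0:y1,x0:x1]=((h[...,1]<smax)&(h[...,2]>vmin))[y0:y1,x0:x1]
    k,l,s,c=cv2.connectedComponentsWithStats(m)
    i=1+np.argmax(s[1:,4]);mm=(l==i).astype(np.uint8);ct=max(cv2.findContours(mm,0,1)[0],key=cv2.contourArea)
    return s[i],cv2.approxPolyDP(cv2.convexHull(ct),2.5,True)[:,0].tolist(),mm
E
python3 - <<'E'
from h import *
print("top",*white("top",(360,130,455,260))[:2])
print("side",*white("side",(340,150,425,260))[:2])
p=manip.get_state()["tcp_pos"];d=np.array([.858,-.513,0])
g=p+[0,0,.019+.0365]
for dl in(9,19,30,50,80):
    c,s=np.cos(np.radians(dl)),np.sin(np.radians(dl))
    lip=g+d*(.191*c+.042*s)+np.array([0,0,-.191*s+.042*c]);w=np.array([.513,.858,0])*.06
    print(dl,[np.round(proj(n,lip+q)).astype(int).tolist() for n in("top","side") for q in(w,-w)])
E
```

```text
top [ 398  159   55   44 1160] [[398, 193], [415, 159], [452, 181], [449, 191], [401, 201]]
side [379 186  33  23 422] [[379, 202], [388, 186], [411, 198], [395, 208]]
9 [[425, 149], [466, 174], [387, 168], [417, 178]]
19 [[420, 153], [460, 176], [385, 176], [415, 187]]
30 [[415, 158], [453, 181], [383, 185], [412, 196]]
50 [[403, 172], [440, 194], [377, 202], [405, 213]]
80 [[384, 199], [419, 220], [364, 224], [392, 236]]
```

View pics/d5.png

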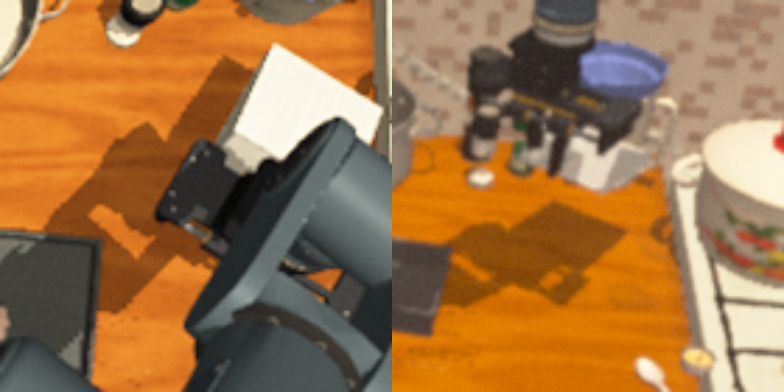

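The scoop is held in the air with its front edge at (415,159)–(452,181) in the top view, pitched about 30° lip-down. The grip holds it stiffly. Next I'll turn it over against the fixed tin's end wall.

```bash
cat >> h.py <<'E'
U=np.array([.085,.996]);W0=np.array([.460,-.169])
def wp(X,Z,gap=0,yw=85,n=None,lat=0.):   # grip point X (m) along tin axis from -x end outer face, true height Z
    q=W0+X*U+lat*np.array([-.996,.085]);w=(gap,q[0],q[1],Z-.0555,yw);return w if n is None else w+(n,)
E
python3 - <<'E'
from h import *
w=[wp(-.215,.17),wp(-.200,.082,n=3)]
for d in(30,42,54,66,78,88):
    r=np.radians(d);c,s=np.cos(r),np.sin(r);w.append(wp(-.191*c-.042*s+.004,.191*s-.022*c+.006,n=1 if d==30 else 2))
w+=[wp(-.015,.195,n=2),wp(.03,.192,n=2),wp(.055,.188,n=1)]
plan(w)
E
```

```text
0 -0.001 0.009 0.001 -0.13; 0 -0.002 0.008 0.002 -0.14; 0 -0.003 0.008 0.001 -0.13; 0 -0.004 0.008 0.001 -0.14; 0 -0.005 0.007 0.002 -0.13
0 -0.006 0.006 0.001 -0.14; 0 -0.007 0.006 0.001 -0.13; 0 -0.007 0.004 0.002 -0.14; 0 -0.008 0.004 0.001 -0.13; 0 -0.008 0.002 0.001 -0.14
0 -0.009 0.001 0.002 -0.13; 0 -0.009 0 0.001 -0.14; 0 -0.008 -0.001 0.001 -0.13; 0 -0.008 -0.002 0.002 -0.14; 0 -0.008 -0.004 0.001 -0.13
0 0.005 0 0.029 0; 0 0.005 0 0.03 0; 0 0.005 0 0.029 0; 0 0.017 0 0 0; 0 0.008 0 -0.018 0
0 0.009 0 -0.017 0; 0 0.012 0 -0.015 0; 0 0.011 0 -0.015 0; 0 0.015 0 -0.012 0; 0 0.016 0 -0.012 0
0 0.017 0 -0.009 0; 0 0.018 -0.001 -0.008 0; 0 0.016 0 -0.004 0; 0 0.016 0 -0.004 0; 0 0.015 0 0.001 0
0 0.015 0 0 0; 0 0.022 0 0.002 0; 0 0.023 0 0.001 0; 0 0.025 0 0.004 0
end [ 0.465  -0.1138  0.1327] 84.84
```

{"api": "send_rows", "payload": {
  "rows": "0 -0.001 0.009 0.001 -0.13; 0 -0.002 0.008 0.002 -0.14; 0 -0.003 0.008 0.001 -0.13; 0 -0.004 0.008 0.001 -0.14; 0 -0.005 0.007 0.002 -0.13"
}}

```text
time_s: 9.5
tcp_pos: [0.4925, -0.3135, 0.1268]
tool_rot: [[0.991, 0.136, -0.004], [0.136, -0.991, 0.003], [-0.003, -0.004, -1.0]]
contact_force: [0.8, 0.2, -1.6]
finger_gap: 0.0186
grasp_force: 30.0
```

{"api": "send_rows", "payload": {
  "rows": "0 -0.006 0.006 0.001 -0.14; 0 -0.007 0.006 0.001 -0.13; 0 -0.007 0.004 0.002 -0.14; 0 -0.008 0.004 0.001 -0.13; 0 -0.008 0.002 0.001 -0.14"
}}

```text
time_s: 10.0
tcp_pos: [0.4676, -0.3486, 0.1208]
tool_rot: [[0.685, 0.729, -0.003], [0.729, -0.685, 0.003], [-0.0, -0.005, -1.0]]
contact_force: [0.5, -0.1, -2.7]
finger_gap: 0.0192
grasp_force: 30.0
```

{"api": "send_rows", "payload": {
  "rows": "0 -0.009 0.001 0.002 -0.13; 0 -0.009 0 0.001 -0.14; 0 -0.008 -0.001 0.001 -0.13; 0 -0.008 -0.002 0.002 -0.14; 0 -0.008 -0.004 0.001 -0.13"
}}

```text
time_s: 10.5
tcp_pos: [0.4421, -0.3832, 0.1138]
tool_rot: [[0.084, 0.996, -0.003], [0.996, -0.084, 0.003], [0.003, -0.003, -1.0]]
contact_force: [-0.7, -0.1, -1.2]
finger_gap: 0.0187
grasp_force: 30.0
```

{"api": "send_rows", "payload": {
  "rows": "0 0.005 0 0.029 0; 0 0.005 0 0.03 0; 0 0.005 0 0.029 0; 0 0 0 0 0; 0 0 0 0 0"
}}

```text
time_s: 11.0
tcp_pos: [0.4439, -0.3683, 0.0269]
tool_rot: [[0.09, 0.996, -0.002], [0.996, -0.09, 0.003], [0.002, -0.002, -1.0]]
contact_force: [0.6, -0.7, -1.2]
finger_gap: 0.0189
grasp_force: 30.0
```

```bash
python3 - <<'E'
from h import *
st()
print("top",*white("top",(330,170,425,290))[:2])
print("side",*white("side",(325,200,395,280))[:2])
p=manip.get_state();R=p["tool_rot"];p=p["tcp_pos"];d=R[:,0];y=R[:,1]
g=p+[0,0,.0555]
for dl in(20,30,40):
    c,s=np.cos(np.radians(dl)),np.sin(np.radians(dl))
    lip=g+d*(.191*c+.042*s)+np.array([0,0,-.191*s+.042*c]);w=y*.06
    print(dl,lip.round(3),[np.round(proj(n,lip+q)).astype(int).tolist() for n in("top","side") for q in(w,-w)])
E
```

```text
11.0 tcp [ 0.4439 -0.3683  0.0269] yaw 84.9 f [ 0.6 -0.7 -1.2] gap 0.0189 gf 30.0 j [-0.89  0.69  1.68 -0.    0.78 -0.8 ]
top [ 356  230   50   42 1415] [[356, 270], [360, 230], [405, 235], [404, 247], [365, 271]]
side [ 340  226   52   32 1092] [[391, 241], [379, 257], [342, 257], [340, 254], [345, 234], [372, 226]]
20 [ 0.463 -0.177  0.058] [[359, 228], [355, 270], [342, 224], [336, 244]]
30 [ 0.462 -0.184  0.025] [[359, 229], [356, 270], [343, 232], [338, 252]]
40 [ 0.461 -0.197 -0.006] [[362, 230], [358, 270], [346, 240], [341, 260]]
```

Both views fit a pitch of about 32°, with the lip 15 mm from the end wall at mid-height. Now the arc.

{"api": "send_rows", "payload": {
  "rows": "0 0.017 0 0 0; 0 0.008 0 -0.018 0; 0 0.009 0 -0.017 0; 0 0.012 0 -0.015 0; 0 0.011 0 -0.015 0"
}}

```text
time_s: 11.6
tcp_pos: [0.4496, -0.3105, 0.095]
tool_rot: [[0.09, 0.996, 0.0], [0.996, -0.09, 0.0], [0.0, 0.0, -1.0]]
contact_force: [-0.5, -0.5, -1.4]
finger_gap: 0.0187
grasp_force: 30.0
```

{"api": "send_rows", "payload": {
  "rows": "0 0.015 0 -0.012 0; 0 0.016 0 -0.012 0; 0 0.017 0 -0.009 0; 0 0 0 0 0"
}}

```text
time_s: 12.0
tcp_pos: [0.4543, -0.2622, 0.1277]
tool_rot: [[0.088, 0.996, 0.001], [0.996, -0.088, -0.0], [-0.0, 0.001, -1.0]]
contact_force: [-0.0, -0.5, -1.7]
finger_gap: 0.0193
grasp_force: 30.0
```

```bash
cat >> h.py <<'E'
def hyp(dls,rt,rs,sgn=1):
    st();print("top",*white("top",rt)[:2]);print("side",*white("side",rs)[:2])
    p=manip.get_state();R=p["tool_rot"];p=p["tcp_pos"];d=R[:,0]*sgn;y=R[:,1];g=p+[0,0,.0555]
    for dl in dls:  # pitch of scoop x below horizontal; scoop z: face-down side
        c,s=np.cos(np.radians(dl)),np.sin(np.radians(dl))
        f=lambda x,z:g+d*(c*x-s*z)+np.array([0,0,-s*x-c*z])
        print(dl,[[n]+[np.round(proj(n,f(a,b)+q)).astype(int).tolist() for a,b in((.191,-.042),(.069,-.042),(.069,.02)) for q in(y*.06,-y*.06)] for n in("top","side")])
E
python3 -c "
from h import *
hyp((45,60,70,80),(320,170,425,290),(325,180,395,280))"
```

```text
12.0 tcp [ 0.4543 -0.2622  0.1277] yaw 85.0 f [-0.  -0.5 -1.7] gap 0.0193 gf 30.0 j [-0.74  0.48  1.74  0.    0.92 -0.65]
top [ 354  229   40   45 1474] [[393, 231], [391, 255], [382, 273], [354, 270], [356, 231]]
side [335 211  32  45 751] [[364, 211], [363, 236], [336, 255], [340, 233], [352, 211]]
45 [['top', [332, 225], [328, 268], [369, 226], [365, 272], [382, 229], [378, 273]], ['side', [321, 217], [314, 236], [346, 200], [341, 219], [358, 213], [353, 233]]]
60 [['top', [342, 227], [338, 269], [370, 227], [367, 272], [388, 230], [384, 274]], ['side', [329, 227], [322, 247], [348, 205], [343, 225], [363, 215], [359, 235]]]
70 [['top', [350, 228], [346, 270], [372, 227], [369, 272], [392, 230], [389, 274]], ['side', [336, 233], [330, 253], [350, 209], [345, 228], [366, 216], [362, 236]]]
80 [['top', [359, 230], [356, 271], [375, 228], [372, 273], [397, 231], [393, 275]], ['side', [344, 238], [338, 258], [353, 211], [348, 231], [370, 217], [366, 237]]]
```

The pitch is now about 75°, as planned. Carrying on past vertical over the tin's edge.

{"api": "send_rows", "payload": {
  "rows": "0 0.018 -0.001 -0.008 0; 0 0.016 0 -0.004 0; 0 0.016 0 -0.004 0; 0 0.015 0 0.001 0; 0 0.015 0 0 0"
}}

```text
time_s: 12.6
tcp_pos: [0.4606, -0.1837, 0.1416]
tool_rot: [[0.089, 0.996, 0.001], [0.996, -0.089, -0.001], [-0.001, 0.001, -1.0]]
contact_force: [0.6, -3.7, 1.9]
finger_gap: 0.0194
grasp_force: 30.0
```

{"api": "send_rows", "payload": {
  "rows": "0 0.022 0 0.002 0; 0 0.023 0 0.001 0; 0 0.025 0 0.004 0; 0 0 0 0 0"
}}

```text
time_s: 13.0
tcp_pos: [0.4643, -0.1101, 0.1333]
tool_rot: [[0.087, 0.996, -0.005], [0.996, -0.087, 0.005], [0.004, -0.005, -1.0]]
contact_force: [-0.5, -0.6, -0.4]
finger_gap: 0.0189
grasp_force: 30.1
```

```bash
python3 -c "
from h import *
hyp((90,105,115,125),(310,170,425,290),(310,180,395,280))"
```

```text
13.0 tcp [ 0.4643 -0.1101  0.1333] yaw 85.0 f [-0.5 -0.6 -0.4] gap 0.0189 gf 30.1 j [-0.47  0.41  1.85  0.    0.89 -0.38]
top [343 228  42  31 591] [[384, 246], [375, 258], [343, 240], [350, 228]]
side [322 202  26  54 797] [[326, 202], [343, 206], [347, 234], [341, 255], [334, 251], [322, 230]]
90 [['top', [320, 227], [316, 267], [324, 223], [320, 268], [347, 226], [343, 270]], ['side', [312, 234], [305, 253], [313, 206], [306, 225], [331, 209], [324, 228]]]
105 [['top', [336, 228], [333, 269], [330, 224], [326, 269], [353, 226], [350, 271]], ['side', [325, 237], [319, 257], [319, 209], [311, 228], [336, 208], [330, 227]]]
115 [['top', [348, 229], [345, 270], [335, 225], [331, 269], [358, 226], [354, 272]], ['side', [334, 237], [329, 257], [322, 210], [315, 229], [339, 206], [333, 225]]]
125 [['top', [360, 230], [356, 271], [340, 226], [337, 270], [361, 227], [358, 272]], ['side', [343, 237], [338, 257], [326, 211], [320, 230], [341, 205], [336, 224]]]
```

The pitch is about 125°, so the pan is now right side up and lip-down. I'll lift, back away and half-turn so that the lip heads up the tin.

```bash
python3 - <<'E'
from h import *
plan([wp(.058,.26,n=2),wp(-.15,.28,yw=-95)],maxt=.145)
E
```

```text
0 0.001 0 -0.035 0; 0 0.001 -0.001 -0.036 0; 0 -0.009 0 -0.001 0.14; 0 -0.01 0.001 -0.001 0.15; 0 -0.009 0.003 -0.001 0.14
0 -0.008 0.004 -0.001 0.14; 0 -0.008 0.005 0 0.14; 0 -0.007 0.007 -0.001 0.15; 0 -0.007 0.007 -0.001 0.14; 0 -0.005 0.008 -0.001 0.14
0 -0.004 0.008 -0.001 0.14; 0 -0.002 0.009 -0.001 0.15; 0 -0.001 0.01 -0.001 0.14; 0 0 0.009 -0.001 0.14; 0 0.001 0.01 -0.001 0.15
0 0.003 0.009 -0.001 0.14; 0 0.004 0.008 0 0.14; 0 0.005 0.008 -0.001 0.14; 0 0.006 0.007 -0.001 0.15; 0 0.007 0.007 -0.001 0.14
0 0.008 0.005 -0.001 0.14; 0 0.009 0.003 -0.001 0.14; 0 0.009 0.003 -0.001 0.15; 0 0.009 0.001 -0.001 0.14
end [ 0.4476 -0.3179  0.2248] -94.99
```

{"api": "send_rows", "payload": {
  "rows": "0 0.001 0 -0.035 0; 0 0.001 -0.001 -0.036 0; 0 -0.009 0 -0.001 0.14; 0 -0.01 0.001 -0.001 0.145; 0 -0.009 0.003 -0.001 0.14"
}}

```text
time_s: 13.6
tcp_pos: [0.4624, -0.1415, 0.2084]
tool_rot: [[0.499, 0.867, -0.001], [0.867, -0.499, 0.002], [0.001, -0.002, -1.0]]
contact_force: [0.5, -0.0, -2.2]
finger_gap: 0.0188
grasp_force: 30.0
```

{"api": "send_rows", "payload": {
  "rows": "0 -0.008 0.004 -0.001 0.14; 0 -0.008 0.005 0 0.14; 0 -0.007 0.007 -0.001 0.145; 0 -0.007 0.007 -0.001 0.14; 0 -0.005 0.008 -0.001 0.14"
}}

```text
time_s: 14.1
tcp_pos: [0.4586, -0.189, 0.2119]
tool_rot: [[0.942, 0.337, -0.001], [0.337, -0.942, 0.002], [-0.001, -0.003, -1.0]]
contact_force: [0.5, -0.4, -2.4]
finger_gap: 0.0189
grasp_force: 30.0
```

{"api": "send_rows", "payload": {
  "rows": "0 -0.004 0.008 -0.001 0.14; 0 -0.002 0.009 -0.001 0.145; 0 -0.001 0.01 -0.001 0.14; 0 0 0.009 -0.001 0.14; 0 0.001 0.01 -0.001 0.145"
}}

```text
time_s: 14.6
tcp_pos: [0.4555, -0.236, 0.2169]
tool_rot: [[0.934, -0.359, -0.001], [-0.359, -0.934, 0.003], [-0.002, -0.002, -1.0]]
contact_force: [0.5, -0.4, -1.8]
finger_gap: 0.019
grasp_force: 30.0
```

{"api": "send_rows", "payload": {
  "rows": "0 0.003 0.009 -0.001 0.14; 0 0.004 0.008 0 0.14; 0 0.005 0.008 -0.001 0.14; 0 0.006 0.007 -0.001 0.145; 0 0.007 0.007 -0.001 0.14"
}}

```text
time_s: 15.1
tcp_pos: [0.452, -0.2828, 0.2208]
tool_rot: [[0.479, -0.878, -0.001], [-0.878, -0.479, 0.003], [-0.003, -0.0, -1.0]]
contact_force: [0.1, -0.2, -2.1]
finger_gap: 0.0193
grasp_force: 30.0
```

{"api": "send_rows", "payload": {
  "rows": "0 0.008 0.005 -0.001 0.145; 0 0.009 0.003 -0.001 0.145; 0 0.009 0.003 -0.001 0.145; 0 0.009 0.001 -0.001 0.145; 0 0 0 0 0"
}}

```text
time_s: 15.6
tcp_pos: [0.4508, -0.3213, 0.225]
tool_rot: [[-0.076, -0.997, -0.0], [-0.997, 0.076, 0.001], [-0.001, 0.0, -1.0]]
contact_force: [-0.5, 0.3, -3.0]
finger_gap: 0.0196
grasp_force: 30.0
```

```bash
cat >> h.py <<'E'
def up(phis,rt,rs,sgn=-1):
    st();print("top",*white("top",rt)[:2]);print("side",*white("side",rs)[:2])
    p=manip.get_state();R=p["tool_rot"];p=p["tcp_pos"];d=R[:,0]*sgn;y=R[:,1];g=p+[0,0,.0555]
    for dl in phis:  # face up, lip down by dl; corners: lip, back underside, back top, each +-60
        c,s=np.cos(np.radians(dl)),np.sin(np.radians(dl))
        f=lambda x,z:g+d*(c*x+s*z)+np.array([0,0,-s*x+c*z])
        print(dl,"lip",f(.191,-.042).round(3),[[n]+[np.round(proj(n,f(a,b)+q)).astype(int).tolist() for a,b in((.191,-.042),(.069,-.042),(.069,.02)) for q in(y*.06,-y*.06)] for n in("top","side")])
E
python3 -c "
from h import *
up((40,55,70),(320,170,425,290),(315,150,395,280))"
```

```text
15.6 tcp [ 0.4508 -0.3213  0.225 ] yaw -94.3 f [-0.5  0.3 -3. ] gap 0.0196 gf 30.0 j [-0.82  0.39  1.57  0.    1.19  2.4 ]
top [ 386  228   39   49 1587] [[421, 230], [424, 256], [419, 276], [386, 273], [386, 230]]
side [357 183  31  55 835] [[386, 183], [383, 213], [359, 237], [360, 215], [371, 186]]
40 lip [ 0.459 -0.201  0.126] [['top', [369, 272], [372, 228], [413, 277], [415, 229], [402, 276], [405, 226]], ['side', [345, 230], [350, 210], [378, 214], [380, 194], [366, 199], [370, 180]]]
55 lip [ 0.456 -0.245  0.1  ] [['top', [383, 274], [386, 230], [420, 277], [423, 229], [404, 276], [407, 227]], ['side', [358, 238], [362, 218], [384, 216], [386, 196], [369, 204], [372, 185]]]
70 lip [ 0.452 -0.294  0.087] [['top', [400, 275], [403, 231], [429, 278], [431, 230], [408, 276], [411, 228]], ['side', [373, 244], [375, 223], [391, 216], [393, 197], [373, 208], [376, 189]]]
```

The pitch is about 57°, right side up and square to the tin. Going in over the tin's empty end.

```bash
cat >> h.py <<'E'
def lw(L,ph,bias=-.002,n=None,yw=-94.7):
    r=np.radians(ph);c,s=np.cos(r),np.sin(r);return wp(L-.191*c+.042*s,.003+.191*s+.042*c+bias,yw=yw,n=n)
E
python3 - <<'E'
from h import *
plan([lw(.045,56,.05,n=3),lw(.045,56,.012,n=1),lw(.05,50,n=2),lw(.058,42,n=2),lw(.066,36,n=1),lw(.08,31,n=1)])
E
```

```text
0 -0.041 0.001 0.015 0; 0 -0.042 0 0.015 0.01; 0 -0.041 0.001 0.015 0; 0 0 0 0.038 0; 0 0.007 0 0.011 0
0 0.007 0 0.012 0; 0 0.007 0 0.007 0; 0 0.008 0 0.007 0; 0 0.008 0 0.013 0; 0 -0.002 0 0.012 0
end [ 0.4551 -0.2308  0.0798] -94.68
```

{"api": "send_rows", "payload": {
  "rows": "0 -0.041 0.001 0.015 0; 0 -0.042 0 0.015 0.01; 0 -0.041 0.001 0.015 0; 0 0 0 0.02 0; 0 0 0 0.018 0"
}}

```text
time_s: 16.2
tcp_pos: [0.4584, -0.1939, 0.1418]
tool_rot: [[-0.078, -0.997, -0.001], [-0.997, 0.078, 0.001], [-0.001, 0.001, -1.0]]
contact_force: [0.0, -0.8, -1.5]
finger_gap: 0.0192
grasp_force: 30.0
```

{"api": "send_rows", "payload": {
  "rows": "0 0.007 0 0.011 0; 0 0.007 0 0.012 0; 0 0.007 0 0.007 0; 0 0.008 0 0.007 0; 0 0 0 0 0"
}}

```text
time_s: 16.7
tcp_pos: [0.4605, -0.2369, 0.111]
tool_rot: [[-0.08, -0.997, 0.01], [-0.997, 0.08, -0.019], [0.018, -0.011, -1.0]]
contact_force: [-8.7, -14.2, 27.1]
finger_gap: 0.0194
grasp_force: 30.2
```

```bash
python3 -c "
from h import *
up((35,42,50),(320,170,425,290),(315,150,395,280))"
```

```text
16.7 tcp [ 0.4605 -0.2369  0.111 ] yaw -94.6 f [ -8.7 -14.2  27.1] gap 0.0194 gf 30.2 j [-0.69  0.49  1.79 -0.01  0.85  2.54]
top [ 334  227   45   45 1461] [[371, 229], [378, 251], [369, 269], [334, 269], [338, 229]]
side [322 209  33  42 699] [[354, 212], [347, 237], [331, 250], [322, 249], [325, 232], [338, 211]]
35 lip [ 0.471 -0.104  0.021] [['top', [328, 267], [331, 225], [367, 271], [371, 227], [358, 270], [361, 224]], ['side', [315, 249], [321, 229], [345, 237], [350, 217], [336, 223], [341, 204]]]
42 lip [ 0.47  -0.123  0.006] [['top', [334, 267], [337, 226], [370, 271], [374, 227], [358, 270], [362, 225]], ['side', [320, 253], [326, 233], [348, 238], [352, 218], [337, 225], [342, 206]]]
50 lip [ 0.468 -0.146 -0.008] [['top', [341, 268], [344, 227], [374, 271], [377, 228], [360, 270], [363, 225]], ['side', [326, 258], [332, 237], [351, 240], [356, 219], [338, 228], [343, 208]]]
```

There is 27 N at the lip: pressing straight down makes the lip jam by friction. I'll lift out and flatten the pitch on the worktop by dragging backwards, then come back in.

```bash
python3 - <<'E'
from h import *
plan([wp(-.068,.235,yw=-94.7,n=2),wp(-.164,.235,yw=-94.7,n=3),wp(-.164,.165,yw=-94.7,n=3),wp(-.225,.132,yw=-94.7,n=5),wp(-.245,.127,yw=-94.7,n=2)])
E
```

```text
0 0 0.003 -0.034 0; 0 0.001 0.003 -0.034 0; 0 0.032 0 0 0; 0 0.032 0 0 0; 0 0.032 0.001 0 0
0 0 0 0.023 0; 0 0 0 0.024 0; 0 0 0 0.023 0; 0 0.012 0 0.007 0; 0 0.012 0 0.006 0
0 0.013 0 0.007 0; 0 0.012 0 0.006 0; 0 0.012 0 0.007 0; 0 0.01 0 0.002 0; 0 0.01 0 0.003 0
end [ 0.4393 -0.4131  0.0713] -94.58
```

{"api": "send_rows", "payload": {
  "rows": "0 0 0.001 -0.034 0; 0 0.001 0.001 -0.034 0; 0 0.032 0 0 0; 0 0.032 0 0 0; 0 0.032 0.001 0 0"
}}

```text
time_s: 17.3
tcp_pos: [0.4454, -0.3236, 0.1742]
tool_rot: [[-0.082, -0.997, 0.001], [-0.997, 0.082, -0.001], [0.001, -0.002, -1.0]]
contact_force: [0.9, 0.8, -2.0]
finger_gap: 0.0191
grasp_force: 29.9
```

{"api": "send_rows", "payload": {
  "rows": "0 0 0 0.023 0; 0 0 0 0.024 0; 0 0 0 0.023 0; 0 0.012 0 0.007 0; 0 0.012 0 0.006 0"
}}

```text
time_s: 17.8
tcp_pos: [0.4435, -0.3487, 0.0915]
tool_rot: [[-0.083, -0.997, 0.002], [-0.997, 0.083, -0.003], [0.003, -0.002, -1.0]]
contact_force: [-1.6, -1.2, 1.8]
finger_gap: 0.019
grasp_force: 30.0
```

{"api": "send_rows", "payload": {
  "rows": "0 0.013 0 0.007 0; 0 0.012 0 0.006 0; 0 0.012 0 0.007 0; 0 0.01 0 0.002 0; 0 0 0 0 0"
}}

```text
time_s: 18.3
tcp_pos: [0.4393, -0.3941, 0.0678]
tool_rot: [[-0.084, -0.996, -0.0], [-0.996, 0.084, -0.001], [0.001, -0.0, -1.0]]
contact_force: [-1.6, -1.1, 0.7]
finger_gap: 0.0191
grasp_force: 30.0
```

```bash
python3 -c "
from h import *
up((25,33,42),(320,170,445,290),(315,190,415,280))"
```

```text
18.3 tcp [ 0.4393 -0.3941  0.0678] yaw -94.8 f [-1.6 -1.1  0.7] gap 0.0191 gf 30.0 j [-0.92  0.64  1.62 -0.    0.88  2.31]
top [ 375  234   45   41 1208] [[419, 237], [419, 253], [375, 274], [380, 234]]
side [356 220  42  43 933] [[397, 230], [389, 252], [357, 261], [360, 238], [384, 220]]
25 lip [ 0.453 -0.238  0.005] [['top', [373, 274], [376, 233], [417, 278], [419, 235], [413, 278], [416, 233]], ['side', [353, 261], [357, 240], [389, 254], [390, 233], [383, 239], [385, 219]]]
33 lip [ 0.451 -0.256 -0.015] [['top', [378, 274], [381, 234], [419, 278], [422, 236], [413, 278], [416, 234]], ['side', [358, 266], [362, 245], [391, 256], [393, 235], [383, 242], [385, 221]]]
42 lip [ 0.449 -0.28  -0.035] [['top', [384, 274], [387, 235], [423, 279], [426, 236], [413, 278], [416, 234]], ['side', [364, 272], [367, 250], [395, 258], [396, 237], [384, 245], [386, 224]]]
```

The pitch is about 27° with the lip on the worktop, and the height model fits. Going in again just behind bulb a.

```bash
python3 - <<'E'
from h import *
plan([wp(-.245,.19,yw=-94.9,n=2),lw(.077,27,.05,yw=-94.9),lw(.077,27,.003,yw=-94.9,n=2),lw(.10,25.5,0,yw=-94.9,n=2),lw(.12,24,yw=-94.9,bias=-.001,n=2)])
E
```

```text
0 0.01 -0.001 -0.033 0; 0 0.01 0 -0.033 0; 0 -0.043 0 0.003 0; 0 -0.043 0 0.003 0; 0 -0.042 0 0.004 0
0 -0.043 -0.001 0.003 0; 0 0 0 0.023 0; 0 0 0 0.024 0; 0 -0.01 0 0.003 0; 0 -0.01 0 0.004 0
0 -0.008 0 0.003 0; 0 -0.009 0 0.002 0
end [ 0.4572 -0.2061  0.0626] -94.77
```

{"api": "send_rows", "payload": {
  "rows": "0 0.01 -0.001 -0.033 0; 0 0.01 0 -0.033 0; 0 -0.043 0 0.003 0; 0 -0.043 0 0.003 0; 0 -0.042 0 0.004 0"
}}

```text
time_s: 18.9
tcp_pos: [0.4496, -0.2833, 0.1249]
tool_rot: [[-0.084, -0.996, 0.001], [-0.996, 0.084, -0.001], [0.001, -0.001, -1.0]]
contact_force: [0.9, 0.2, -1.7]
finger_gap: 0.0189
grasp_force: 30.0
```

{"api": "send_rows", "payload": {
  "rows": "0 -0.043 -0.001 0.003 0; 0 0 0 0 0; 0 0 0 0.023 0; 0 0 0 0.024 0; 0 0 0 0 0"
}}

```text
time_s: 19.4
tcp_pos: [0.4537, -0.2414, 0.0731]
tool_rot: [[-0.084, -0.997, -0.001], [-0.997, 0.084, 0.002], [-0.002, 0.001, -1.0]]
contact_force: [0.6, 0.5, -0.3]
finger_gap: 0.0193
grasp_force: 30.0
```

```bash
python3 - <<'E'
from h import *
up((23,27,31),(300,170,425,290),(305,190,395,280))
t=vision.capture("top")[:,:,::-1];h=cv2.cvtColor(np.ascontiguousarray(t),cv2.COLOR_BGR2HSV)[215:275,250:350]
m=((h[...,0]<20)&(h[...,1]>35)&(h[...,1]<130)&(h[...,2]>120)).astype(np.uint8)
k,l,s,c=cv2.connectedComponentsWithStats(m)
print([( (c[i]+[250,215]).round(1).tolist(),s[i,4]) for i in range(1,k) if s[i,4]>40])
plan([lw(.10,25.5,0,yw=-94.9,n=2),lw(.12,24,yw=-94.9,bias=-.001,n=2),lw(.25,22,yw=-94.9,bias=-.001,n=11)])
E
```

```text
19.4 tcp [ 0.4537 -0.2414  0.0731] yaw -94.8 f [ 0.6  0.5 -0.3] gap 0.0193 gf 30.0 j [-0.71  0.55  1.81  0.    0.78  2.52]
top [ 304  224   75   46 1371] [[378, 254], [363, 269], [326, 261], [304, 224], [364, 230], [378, 249]]
side [315 213  38  37 783] [[352, 222], [342, 243], [328, 249], [315, 247], [318, 230], [339, 213]]
23 lip [ 0.467 -0.083  0.017] [['top', [320, 268], [324, 227], [362, 272], [365, 229], [357, 272], [361, 227]], ['side', [308, 250], [315, 230], [342, 244], [347, 224], [336, 229], [341, 210]]]
27 lip [ 0.467 -0.091  0.006] [['top', [323, 268], [326, 227], [364, 272], [367, 230], [357, 272], [360, 227]], ['side', [310, 253], [317, 233], [343, 245], [348, 225], [336, 231], [341, 211]]]
31 lip [ 0.466 -0.1   -0.004] [['top', [326, 268], [329, 228], [365, 272], [368, 230], [357, 272], [361, 228]], ['side', [313, 255], [320, 235], [344, 246], [349, 226], [336, 232], [342, 212]]]
[([267.1, 237.5], np.int32(202)), ([287.9, 250.6], np.int32(201)), ([314.8, 254.4], np.int32(201))]
0 -0.009 0 0.004 0; 0 -0.01 0 0.003 0; 0 -0.008 0 0.003 0; 0 -0.009 0 0.002 0; 0 -0.011 0 0.001 0
0 -0.012 0 0 0; 0 -0.011 0 0.001 0; 0 -0.012 0 0 0; 0 -0.011 0 0.001 0; 0 -0.012 0 0 0
0 -0.011 0 0.001 0; 0 -0.012 0 0 0; 0 -0.011 0 0.001 0; 0 -0.011 0 0 0; 0 -0.012 0 0.001 0
end [ 0.4675 -0.0806  0.0569] -94.77
```

{"api": "send_rows", "payload": {
  "rows": "0 -0.009 0 0.004 0; 0 -0.01 0 0.003 0; 0 -0.008 0 0.003 0; 0 -0.009 0 0.002 0; 0 -0.005 0 0.001 0"
}}

```text
time_s: 20.05
tcp_pos: [0.4574, -0.2, 0.0613]
tool_rot: [[-0.083, -0.997, -0.0], [-0.997, 0.083, 0.0], [-0.0, 0.0, -1.0]]
contact_force: [-0.1, -2.8, 3.0]
finger_gap: 0.0188
grasp_force: 30.0
```

```bash
cat >> h.py <<'E'
def bulbs(save=None):
    t=vision.capture("top")[:,:,::-1];h=cv2.cvtColor(np.ascontiguousarray(t),cv2.COLOR_BGR2HSV)[190:280,120:400]
    m=((h[...,0]<20)&(h[...,1]>35)&(h[...,1]<130)&(h[...,2]>120)).astype(np.uint8)
    k,l,s,c=cv2.connectedComponentsWithStats(m)
    for i in range(1,k):
        if s[i,4]>40:
            q=c[i]+[120,190];p=onz("top",*q,.03)[:2]-W0;print("bulb px",q.round(1),s[i,4],"X",round(float(p@U),3),"lat",round(float(p@[-.996,.085]),3))
E
python3 - <<'E'
from h import *
up((20,24,28),(300,170,425,290),(305,190,395,280));bulbs()
E
```

```text
20.05 tcp [ 0.4574 -0.2     0.0613] yaw -94.7 f [-0.1 -2.8  3. ] gap 0.0188 gf 30.0 j [-0.64  0.56  1.86  0.    0.72  2.59]
top [ 308  226   54   43 1325] [[308, 226], [350, 229], [361, 250], [346, 268], [310, 251]]
side [305 212  32  36 762] [[327, 212], [336, 223], [329, 243], [305, 246], [305, 226]]
20 lip [ 0.471 -0.035  0.012] [['top', [304, 266], [307, 226], [345, 271], [349, 228], [341, 271], [344, 226]], ['side', [295, 249], [302, 229], [328, 245], [334, 225], [323, 230], [329, 211]]]
24 lip [ 0.47  -0.043  0.001] [['top', [306, 267], [310, 226], [347, 271], [350, 229], [340, 270], [344, 226]], ['side', [297, 252], [304, 232], [329, 246], [335, 226], [323, 231], [329, 212]]]
28 lip [ 0.469 -0.051 -0.01 ] [['top', [309, 267], [312, 227], [348, 271], [351, 229], [341, 270], [344, 226]], ['side', [299, 254], [306, 235], [330, 247], [336, 227], [323, 232], [329, 213]]]
bulb px [154.9 212.9] 816 X 0.58 lat -0.051
bulb px [196.7 198.5] 91 X 0.464 lat -0.105
bulb px [267.1 237.6] 207 X 0.249 lat -0.011
bulb px [293.2 251.9] 371 X 0.17 lat 0.022
```

The lip is on the tin floor with 3 N up, the pitch is about 23°, and bulb a has been pushed up to b. Pushing on.

{"api": "send_rows", "payload": {
  "rows": "0 -0.012 0 0 0; 0 -0.012 0 0 0; 0 -0.012 0 0 0; 0 -0.012 0 0 0; 0 -0.012 0 0 0"
}}

```text
time_s: 20.7
tcp_pos: [0.4624, -0.1403, 0.0615]
tool_rot: [[-0.083, -0.997, -0.0], [-0.997, 0.083, -0.0], [0.0, 0.0, -1.0]]
contact_force: [-0.9, -5.0, 3.7]
finger_gap: 0.0191
grasp_force: 30.0
```

{"api": "send_rows", "payload": {
  "rows": "0 -0.012 0 0 0; 0 -0.012 0 0 0; 0 -0.012 0 0 0; 0 -0.012 0 0 0; 0 0 0 0 0"
}}

```text
time_s: 21.2
tcp_pos: [0.4657, -0.0911, 0.0611]
tool_rot: [[-0.082, -0.997, -0.001], [-0.997, 0.082, 0.002], [-0.002, 0.002, -1.0]]
contact_force: [0.3, 0.0, -0.1]
finger_gap: 0.0191
grasp_force: 30.0
```

```bash
python3 - <<'E'
from h import *
up((20,24,28),(230,170,425,290),(235,190,395,280));bulbs()
E
```

```text
21.2 tcp [ 0.4657 -0.0911  0.0611] yaw -94.7 f [ 0.3  0.  -0.1] gap 0.0191 gf 30.0 j [-0.43  0.54  1.92  0.    0.69  2.79]
top [ 270  222   42   46 1460] [[271, 222], [311, 226], [311, 248], [304, 266], [275, 264]]
side [235 201  72  63 768] [[298, 201], [306, 219], [297, 238], [272, 258], [261, 262], [247, 262], [235, 257]]
20 lip [0.479 0.072 0.012] [['top', [267, 263], [271, 222], [307, 267], [311, 225], [301, 267], [305, 223]], ['side', [265, 244], [275, 225], [297, 240], [305, 220], [291, 225], [299, 206]]]
24 lip [0.479 0.065 0.001] [['top', [270, 263], [274, 223], [309, 267], [312, 225], [301, 267], [305, 223]], ['side', [267, 246], [277, 228], [298, 241], [306, 221], [291, 226], [299, 207]]]
28 lip [ 0.478  0.056 -0.01 ] [['top', [273, 263], [276, 223], [310, 267], [314, 225], [301, 267], [305, 223]], ['side', [270, 249], [279, 230], [299, 242], [307, 222], [291, 227], [300, 209]]]
bulb px [159.  211.7] 904 X 0.569 lat -0.056
bulb px [265.1 231.9] 205 X 0.256 lat -0.027
bulb px [270.3 252.7] 417 X 0.235 lat 0.031
bulb px [232.4 261.6] 48 X 0.341 lat 0.067
```

Lip at X≈0.238; the bulbs are up against the tin's far end and riding onto the lip. I'll yaw 2° to stay inside joint 6's range and push the rest of the way.

{"api": "send_rows", "payload": {
  "rows": "0 -0.006 -0.002 0.001 -0.012; 0 -0.007 -0.002 0.001 -0.012; 0 -0.007 -0.001 0.001 -0.011; 0 -0.007 0 0 0; 0 -0.005 0 0 0"
}}

```text
time_s: 21.85
tcp_pos: [0.4775, -0.066, 0.0602]
tool_rot: [[-0.046, -0.999, 0.008], [-0.999, 0.046, -0.007], [0.007, -0.008, -1.0]]
contact_force: [-1.5, -11.2, 9.8]
finger_gap: 0.0187
grasp_force: 30.1
```

```bash
python3 - <<'E'
from h import *
up((20,24),(230,170,425,290),(245,190,395,250));bulbs()
E
```

```text
21.85 tcp [ 0.4775 -0.066   0.0602] yaw -92.6 f [ -1.5 -11.2   9.8] gap 0.0187 gf 30.1 j [-0.37  0.55  1.91 -0.01  0.68  2.83]
top [ 260  220   42   45 1108] [[301, 223], [292, 263], [260, 262], [261, 221]]
side [259 202  40  39 582] [[290, 202], [298, 217], [291, 236], [278, 240], [259, 230]]
20 lip [0.484 0.1   0.01 ] [['top', [258, 261], [261, 220], [298, 264], [300, 222], [291, 264], [294, 219]], ['side', [259, 243], [267, 224], [290, 238], [297, 218], [284, 223], [292, 204]]]
24 lip [ 0.484  0.093 -0.002] [['top', [261, 261], [264, 221], [300, 264], [302, 222], [291, 264], [294, 220]], ['side', [261, 245], [269, 226], [291, 239], [298, 219], [284, 224], [292, 206]]]
bulb px [159.4 211.8] 905 X 0.568 lat -0.056
bulb px [267.9 245.8] 641 X 0.244 lat 0.012
bulb px [232.6 249.1] 102 X 0.344 lat 0.031
```

All three bulbs are over the lip, which is at X≈0.268 of 0.283. Levelling now: down with a slight pull back, so the lip ends at the far wall.

{"api": "send_rows", "payload": {
  "rows": "0 0.001 0 0.01 0; 0 0.001 0 0.01 0; 0 0.002 0 0.01 0; 0 0.003 0 0.01 0; 0 0 0 0 0"
}}

```text
time_s: 22.5
tcp_pos: [0.4743, -0.0743, 0.0186]
tool_rot: [[-0.046, -0.999, 0.002], [-0.999, 0.046, -0.007], [0.007, -0.002, -1.0]]
contact_force: [-6.8, -21.3, 9.8]
finger_gap: 0.0191
grasp_force: 30.0
```

```bash
python3 - <<'E'
from h import *
up((7,12,16),(230,170,425,290),(245,190,395,250));bulbs()
E
```

```text
22.5 tcp [ 0.4743 -0.0743  0.0186] yaw -92.6 f [ -6.8 -21.3   9.8] gap 0.0191 gf 30.0 j [-0.38  0.63  1.93 -0.01  0.58  2.81]
top [230 262  60  28 952] [[230, 263], [267, 275], [289, 287], [230, 289]]
side [266 211  30  34 519] [[292, 211], [295, 227], [290, 241], [279, 244], [266, 232], [271, 219]]
7 lip [0.483 0.11  0.008] [['top', [255, 262], [257, 221], [297, 264], [299, 223], [295, 264], [297, 221]], ['side', [256, 243], [265, 224], [289, 244], [296, 225], [287, 230], [294, 211]]]
12 lip [ 0.482  0.104 -0.007] [['top', [257, 262], [260, 221], [298, 264], [300, 223], [294, 264], [297, 221]], ['side', [258, 246], [266, 227], [290, 246], [297, 226], [287, 231], [294, 212]]]
16 lip [ 0.482  0.098 -0.02 ] [['top', [260, 262], [262, 222], [299, 264], [302, 223], [294, 264], [297, 221]], ['side', [259, 249], [268, 230], [291, 247], [298, 227], [287, 232], [294, 213]]]
bulb px [158.7 211.6] 919 X 0.57 lat -0.056
bulb px [264.9 232.6] 252 X 0.256 lat -0.025
bulb px [278.4 247.9] 45 X 0.213 lat 0.015
```

{"api": "send_rows", "payload": {
  "rows": "0 0.004 0 0.006 0; 0 0.001 0 0.008 0; 0 0.001 0 0.008 0; 0 0 0 0.005 0; 0 0 0 0 0"
}}

```text
time_s: 23.15
tcp_pos: [0.4739, -0.0809, -0.0083]
tool_rot: [[-0.045, -0.999, 0.002], [-0.999, 0.045, -0.007], [0.007, -0.002, -1.0]]
contact_force: [-9.1, -25.9, 6.8]
finger_gap: 0.0189
grasp_force: 30.0
```

```bash
python3 - <<'E'
from h import *
up((0,3,6),(250,210,425,280),(255,190,395,250))
t=vision.capture("top")[:,:,::-1]
cv2.imwrite("pics/e1.png",cv2.resize(t[190:290,220:340],None,fx=6,fy=6,interpolation=cv2.INTER_CUBIC))
E
```

```text
23.15 tcp [ 0.4739 -0.0809 -0.0083] yaw -92.6 f [ -9.1 -25.9   6.8] gap 0.0189 gf 30.0 j [-0.4   0.68  1.94 -0.01  0.51  2.8 ]
top [ 250  246   53   34 1150] [[250, 246], [300, 266], [298, 279], [257, 277], [250, 271]]
side [260 215  38  35 519] [[294, 215], [297, 229], [291, 242], [279, 249], [260, 231], [273, 219]]
0 lip [0.483 0.11  0.004] [['top', [255, 262], [258, 221], [297, 264], [299, 223], [298, 264], [300, 222]], ['side', [256, 244], [265, 225], [289, 248], [296, 229], [289, 234], [296, 215]]]
3 lip [ 0.482  0.108 -0.006] [['top', [256, 262], [259, 221], [297, 264], [300, 223], [297, 264], [299, 222]], ['side', [257, 246], [265, 227], [290, 249], [297, 230], [289, 235], [296, 216]]]
6 lip [ 0.482  0.105 -0.016] [['top', [257, 262], [260, 222], [298, 264], [300, 224], [297, 264], [299, 222]], ['side', [258, 248], [266, 229], [290, 250], [297, 231], [289, 236], [296, 217]]]
```

The pan lies flat in the tin, its lip within a few mm of the end wall. Pressing the handle down pivots the pan about its back edge and tilts the lip up, so the bulbs settle back before I lift.

{"api": "send_rows", "payload": {
  "rows": "0 0.003 0 0.003 0; 0 0.001 0 0.003 0; 0 0 0 0.003 0; 0 0 0 0.003 0; 0 0 0 0.002 0"
}}

```text
time_s: 23.8
tcp_pos: [0.4738, -0.0836, -0.0223]
tool_rot: [[-0.046, -0.999, 0.002], [-0.999, 0.046, -0.005], [0.005, -0.003, -1.0]]
contact_force: [-6.7, -21.0, 4.4]
finger_gap: 0.0192
grasp_force: 30.0
```

{"api": "send_rows", "payload": {
  "rows": "0 0 0 0 0; 0 0.001 0 -0.008 0; 0 0.001 0 -0.012 0; 0 0.001 0 -0.015 0; 0 0 0 -0.015 0"
}}

```text
time_s: 24.3
tcp_pos: [0.472, -0.0814, 0.0278]
tool_rot: [[-0.048, -0.999, -0.001], [-0.999, 0.048, 0.001], [-0.001, 0.001, -1.0]]
contact_force: [-0.6, -0.4, -2.2]
finger_gap: 0.019
grasp_force: 30.0
```

{"api": "send_rows", "payload": {
  "rows": "0 0 0 -0.015 0; 0 0 0 -0.015 0; 0 0 0 -0.015 0; 0 0 0 -0.012 0; 0 0 0 -0.006 0"
}}

```text
time_s: 24.8
tcp_pos: [0.4726, -0.0814, 0.0914]
tool_rot: [[-0.048, -0.999, 0.001], [-0.999, 0.048, -0.0], [0.0, -0.001, -1.0]]
contact_force: [0.2, -0.6, -2.3]
finger_gap: 0.0193
grasp_force: 30.0
```

```bash
python3 - <<'E'
from h import *
up((-12,-6,0,6),(240,200,425,280),(240,180,395,250))
t=vision.capture("top")[:,:,::-1];s=vision.capture("side")[:,:,::-1]
a=cv2.resize(t[190:290,220:320],None,fx=4,fy=4,interpolation=cv2.INTER_CUBIC)
b=cv2.resize(s[160:260,220:320],None,fx=4,fy=4,interpolation=cv2.INTER_CUBIC)
cv2.imwrite("pics/e2.png",np.hstack([a,b]))
E
```

```text
24.8 tcp [ 0.4726 -0.0814  0.0914] yaw -92.7 f [ 0.2 -0.6 -2.3] gap 0.0193 gf 30.0 j [-0.4   0.49  1.88  0.    0.77  2.78]
top [ 268  220   43   47 1512] [[310, 223], [300, 265], [272, 263], [268, 221], [300, 220]]
side [262 196  44  41 754] [[297, 196], [305, 210], [298, 229], [279, 236], [262, 231]]
-12 lip [0.482 0.114 0.145] [['top', [251, 262], [254, 217], [296, 265], [298, 220], [302, 266], [305, 219]], ['side', [253, 211], [263, 193], [288, 222], [295, 203], [292, 207], [299, 189]]]
-6 lip [0.482 0.112 0.125] [['top', [252, 262], [255, 218], [297, 265], [300, 221], [301, 266], [303, 219]], ['side', [254, 216], [263, 198], [288, 224], [296, 205], [291, 209], [298, 191]]]
0 lip [0.482 0.109 0.104] [['top', [254, 262], [256, 218], [298, 265], [301, 221], [300, 265], [302, 219]], ['side', [255, 221], [264, 203], [290, 226], [297, 207], [290, 210], [297, 192]]]
6 lip [0.482 0.104 0.085] [['top', [256, 262], [259, 219], [300, 265], [302, 221], [299, 265], [301, 219]], ['side', [257, 226], [266, 207], [291, 227], [298, 209], [289, 212], [297, 194]]]
```

View pics/e2.png

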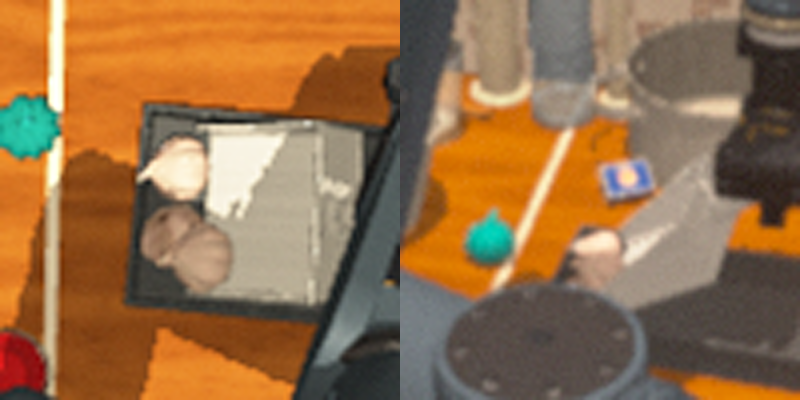

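```bash
python3 - <<'E'
from h import *
X=lambda p:np.round([(p[:2]-W0)@U,(p[:2]-W0)@np.array([-.996,.085]),p[2]],3)
for nm,a,b in(("lip near",(271.2,263.7),(275,236)),("back low near",(298.7,265),(299.5,231)),("bulb pale",(265,232),(268.7,223.7)),("bulb brown front",(270,254),(265,229))):
    p,e=tri(a,b);print(nm,X(p),round(e,4))
g=manip.get_state()["tcp_pos"]+[0,0,.0555];print("grip",X(g))
E
```

```text
lip near [0.218 0.058 0.049] 0.0227
back low near [0.137 0.053 0.082] 0.0322
bulb pale [ 0.256 -0.027  0.036] 0.0
bulb brown front [0.242 0.037 0.059] 0.0145
grip [ 0.088 -0.005  0.146]
```

The picture shows the pan lifted but pitched down again, with its lip at top column 270. The bulbs are still in the tin's far end: the pale one at (265,232) and the other two at (268,252). They were wedged against the end wall and held the lip down as I lifted. I'll repeat the scoop and back off to free the wedge before lifting.

```bash
python3 - <<'E'
from h import *
up((22,28,34,40),(240,200,425,280),(240,180,395,250))
E
```

```text
25.0 tcp [ 0.4721 -0.0816  0.0901] yaw -92.8 f [ 0.5 -0.3 -2.2] gap 0.0191 gf 30.0 j [-0.41  0.49  1.88  0.    0.77  2.78]
top [ 269  220   42   47 1503] [[309, 223], [310, 233], [301, 264], [271, 263], [269, 222], [297, 220]]
side [266 193  40  45 749] [[297, 193], [305, 210], [298, 229], [277, 237], [266, 232], [289, 198]]
22 lip [0.48  0.08  0.035] [['top', [265, 263], [268, 221], [306, 266], [308, 222], [298, 266], [301, 220]], ['side', [264, 238], [272, 219], [295, 232], [302, 213], [289, 217], [296, 199]]]
28 lip [0.479 0.067 0.019] [['top', [270, 263], [272, 222], [308, 266], [310, 223], [298, 265], [301, 220]], ['side', [267, 242], [276, 223], [297, 234], [304, 215], [289, 219], [297, 201]]]
34 lip [0.478 0.053 0.004] [['top', [274, 263], [277, 223], [311, 266], [313, 223], [299, 265], [301, 221]], ['side', [271, 246], [279, 227], [300, 235], [306, 216], [290, 221], [297, 203]]]
40 lip [ 0.478  0.038 -0.01 ] [['top', [280, 264], [282, 223], [313, 266], [316, 223], [300, 266], [302, 221]], ['side', [275, 250], [283, 231], [302, 236], [308, 217], [291, 223], [298, 204]]]
```

{"api": "send_rows", "payload": {
  "rows": "0 0.025 0 0 0; 0 0.028 0 0 0; 0 0 0 0.011 0; 0 0 0 0.009 0; 0 0 0 0.003 0"
}}

```text
time_s: 25.6
tcp_pos: [0.4682, -0.1336, 0.0657]
tool_rot: [[-0.049, -0.999, -0.004], [-0.999, 0.049, 0.003], [-0.002, 0.004, -1.0]]
contact_force: [0.1, 0.0, -1.5]
finger_gap: 0.0194
grasp_force: 30.0
```

```bash
python3 - <<'E'
from h import *
up((22,26),(250,200,425,280),(240,201,395,250));bulbs()
E
```

```text
25.6 tcp [ 0.4682 -0.1336  0.0657] yaw -92.8 f [ 0.1  0.  -1.5] gap 0.0194 gf 30.0 j [-0.51  0.54  1.88  0.    0.72  2.68]
top [ 277  223   56   45 1742] [[328, 226], [332, 244], [322, 267], [286, 265], [277, 224], [319, 223]]
side [263 201  57  49 844] [[319, 219], [312, 238], [279, 249], [263, 231], [309, 201]]
22 lip [0.476 0.028 0.012] [['top', [283, 264], [286, 223], [323, 267], [326, 224], [317, 267], [319, 222]], ['side', [278, 246], [286, 227], [310, 240], [316, 221], [304, 225], [310, 207]]]
26 lip [0.476 0.02  0.001] [['top', [286, 264], [288, 224], [325, 267], [327, 225], [317, 267], [319, 223]], ['side', [280, 248], [288, 229], [311, 241], [317, 222], [304, 227], [310, 208]]]
bulb px [159.4 211.6] 916 X 0.568 lat -0.056
bulb px [263.4 227. ] 185 X 0.262 lat -0.041
bulb px [273.  252.3] 332 X 0.228 lat 0.029
```

{"api": "send_rows", "payload": {
  "rows": "0 -0.012 0 0 0; 0 -0.012 0 0 0; 0 -0.012 0 0 0; 0 -0.012 0 0 0; 0 -0.01 0 0 0"
}}

```text
time_s: 26.25
tcp_pos: [0.4767, -0.0802, 0.0696]
tool_rot: [[-0.041, -0.999, 0.008], [-0.999, 0.041, -0.009], [0.009, -0.008, -1.0]]
contact_force: [-1.7, -17.9, 16.6]
finger_gap: 0.0193
grasp_force: 30.5
```

{"api": "send_rows", "payload": {
  "rows": "0 -0.008 0 0 0; 0 -0.006 0 0.002 0; 0 -0.002 0 0.006 0; 0 0 0 0.008 0; 0 0.001 0 0.01 0"
}}

```text
time_s: 26.75
tcp_pos: [0.4803, -0.0713, 0.0463]
tool_rot: [[-0.039, -0.999, 0.015], [-0.999, 0.039, -0.017], [0.017, -0.015, -1.0]]
contact_force: [-7.0, -32.2, 25.8]
finger_gap: 0.0189
grasp_force: 30.2
```

{"api": "send_rows", "payload": {
  "rows": "0 0.002 0 0.01 0; 0 0.003 0 0.01 0; 0 0.003 0 0.01 0; 0 0.003 0 0.008 0; 0 0 0 0 0"
}}

```text
time_s: 27.25
tcp_pos: [0.4744, -0.074, 0.0035]
tool_rot: [[-0.05, -0.999, 0.003], [-0.999, 0.05, -0.002], [0.001, -0.003, -1.0]]
contact_force: [-1.3, -6.4, 2.7]
finger_gap: 0.0183
grasp_force: 30.2
```

```bash
python3 - <<'E'
from h import *
up((0,5,10),(250,200,425,280),(240,201,395,250));bulbs()
E
```

```text
27.25 tcp [ 0.4744 -0.074   0.0035] yaw -92.9 f [-1.3 -6.4  2.7] gap 0.0183 gf 30.2 j [-0.39  0.66  1.94 -0.    0.54  2.8 ]
top [267 220  41  28 735] [[267, 220], [306, 222], [302, 246], [270, 234]]
side [266 214  36  31 573] [[299, 214], [301, 233], [296, 244], [279, 242], [266, 232], [275, 221]]
0 lip [0.484 0.117 0.017] [['top', [252, 261], [255, 220], [294, 264], [297, 223], [295, 264], [298, 221]], ['side', [254, 240], [263, 222], [287, 245], [294, 226], [287, 231], [295, 212]]]
5 lip [0.484 0.113 0.001] [['top', [254, 261], [257, 221], [296, 264], [298, 223], [295, 264], [297, 221]], ['side', [255, 244], [264, 225], [288, 247], [295, 227], [287, 232], [294, 213]]]
10 lip [ 0.483  0.107 -0.015] [['top', [256, 261], [259, 221], [297, 264], [299, 223], [294, 264], [297, 221]], ['side', [257, 248], [266, 229], [289, 248], [296, 229], [287, 234], [294, 215]]]
bulb px [159.6 211.8] 923 X 0.567 lat -0.055
bulb px [264.7 226.4] 167 X 0.259 lat -0.043
```

The scoop slipped about 22 mm along the grip. Its pan side had caught bulb c, which sits in the tin's corner at lateral −43 mm. I'll back off a little with the pan low and look at which bulbs come along.

{"api": "send_rows", "payload": {
  "rows": "0 0.008 0 0 0; 0 0.01 0 0 0; 0 0.01 0 0 0; 0 0.007 0 0 0; 0 0 0 0 0"
}}

```text
time_s: 27.9
tcp_pos: [0.4714, -0.1093, 0.0034]
tool_rot: [[-0.05, -0.999, 0.001], [-0.999, 0.05, -0.001], [0.001, -0.001, -1.0]]
contact_force: [0.2, -1.9, -0.2]
finger_gap: 0.0182
grasp_force: 30.1
```

```bash
sed -i 's/^def up(phis,rt,rs,sgn=-1):/def up(phis,rt,rs,sgn=-1,xg=-.047):\n    ax=xg;zg=.030-.176*xg/; s/f(.191,-.042).round(3)/f(.122-ax,-zg).round(3)/; ' h.py; python3 - <<'E'
import re
s=open('h.py').read();i=s.index("def up(");t=s[i:];t=t.replace("((.191,-.042),(.069,-.042),(.069,.02))","((.122-ax,-zg),(-ax,-zg),(-ax,.062-zg))",1);open('h.py','w').write(s[:i]+t)
E
python3 - <<'E'
from h import *
up((0,5,10),(250,200,425,280),(240,201,395,250));bulbs()
t=vision.capture("top")[:,:,::-1];g=cv2.cvtColor(np.ascontiguousarray(t),cv2.COLOR_BGR2HSV)
for r in range(216,274,4): print(r," ".join("%3d/%3d"%(g[r,c,1],g[r,c,2]) for c in range(252,316,4)))
E
```

```text
27.9 tcp [ 0.4714 -0.1093  0.0034] yaw -92.8 f [ 0.2 -1.9 -0.2] gap 0.0182 gf 30.1 j [-0.46  0.66  1.92 -0.    0.55  2.73]
top [ 253  247   67   33 1241] [[253, 266], [262, 248], [269, 248], [314, 270], [319, 278], [271, 279], [255, 271]]
side [275 215  36  32 644] [[309, 215], [310, 236], [306, 246], [279, 242], [275, 237], [282, 223]]
0 lip [0.48  0.06  0.021] [['top', [272, 263], [274, 222], [314, 266], [316, 224], [316, 266], [318, 223]], ['side', [269, 242], [277, 223], [303, 247], [309, 228], [304, 233], [310, 214]]]
5 lip [0.479 0.056 0.006] [['top', [273, 263], [276, 222], [315, 266], [317, 225], [315, 266], [317, 223]], ['side', [270, 246], [278, 226], [304, 248], [310, 229], [303, 234], [309, 215]]]
10 lip [ 0.479  0.051 -0.008] [['top', [275, 263], [278, 223], [316, 266], [318, 225], [314, 266], [317, 223]], ['side', [272, 249], [280, 230], [305, 249], [311, 230], [303, 235], [309, 216]]]
bulb px [159.2 211.6] 911 X 0.568 lat -0.056
bulb px [261.7 226.1] 108 X 0.268 lat -0.043
216 213/127 102/ 75 107/ 81 148/ 93 197/105 222/116 224/131 223/135 214/132 218/178 220/219 214/2
[... 1182 characters left out ...]
  22/105  31/107  26/ 99  28/ 99  27/ 94
256  31/106  30/112  19/147  21/143  23/133  20/129  22/125  24/119  27/121  26/118  31/115  25/114  28/109  24/106  24/106  26/ 98
260  26/ 89  23/132  19/146  19/149  18/141  20/137  23/135  22/130  26/127  27/124  28/117  24/117  27/115  27/115  26/108  29/106
264  23/110  25/132  22/137  20/142  17/146  22/148  18/141  24/137  20/140  21/136  20/129  24/119  25/121  26/116  29/115  29/115
268  23/120  28/127  20/129  23/135  20/139  21/145  23/147  17/147  24/148  14/143  20/139  21/132  22/125  23/120  27/121  22/118
272  30/118  26/120  26/120  24/125  23/132  25/135  18/140  21/145  19/150  17/152  21/148  22/139  24/138  25/132  26/126  29/124
```

```bash
cat >> h.py <<'E'
def sbulbs(roi=(225,190,330,262)):
    s=vision.capture("side")[:,:,::-1];g=cv2.cvtColor(np.ascontiguousarray(s),cv2.COLOR_BGR2HSV)
    x0,y0,x1,y1=roi;h=g[y0:y1,x0:x1];m=((h[...,0]<18)&(h[...,1]>52)&(h[...,1]<140)&(h[...,2]>70)).astype(np.uint8)
    k,l,st_,c=cv2.connectedComponentsWithStats(m)
    for i in range(1,k):
        if st_[i,4]>15: print("side blob",(c[i]+[x0,y0]).round(1),st_[i].tolist())
    return g
E
python3 - <<'E'
from h import *
g=sbulbs()
for r in range(212,248,3): print(r," ".join("%2d/%3d/%3d"%tuple(g[r,c]) for c in range(258,312,4)))
E
```

```text
side blob [260.7 191.4] [30, 0, 12, 6, 23]
side blob [290.2 208.2] [14, 0, 91, 50, 1132]
side blob [320.1 211.2] [92, 20, 8, 3, 18]
side blob [327.1 216.2] [99, 22, 6, 10, 22]
side blob [317.  216.1] [88, 24, 12, 7, 26]
side blob [247.4 224.5] [19, 29, 8, 10, 16]
side blob [315.8 246.8] [56, 33, 49, 39, 433]
side blob [265.8 239.8] [36, 47, 10, 7, 20]
212 17/255/222 17/255/219 16/255/216 16/251/215 16/253/212 16/255/214 16/255/217 16/248/220 16/255/222 17/255/221 17/252/221 16/230/225 16/253/220 13/176/194
215 17/255/220 16/245/222 15/241/212 16/248/219 16/255/220 16/255/223 17/255/223 17/255/223 16/255/221 16/255/218 16/255/219 13/181/216 14/ 83/179 14/ 50/101
218 17/255/223 16/255/223 12/ 52/ 74 12/ 83/162 12/115/106 11/161/154 14/194/181 15/232/215 16/255/209 13/167/205 14/ 83/188 17/ 44/158 14/ 47/159 15/ 63/ 57
221 16/255/207 13/184/159 13/ 88/160 12/ 89/192 11/ 73/119 175/ 23/ 66  7/ 34/ 68 18/ 47/109 13/ 53/160 15/ 49/161 13/ 46/161 16/ 46/161  9/ 41/118 11/ 43/ 83
224 16/255/211 10/ 50/ 77 12/ 86/187 12/ 85/202 11/ 79/167 17/ 32/ 71 16/ 50/159 14/ 48/161 17/ 45/159 15/ 49/160
[... 452 characters left out ...]
 15/ 51/181 15/ 46/194 16/ 46/176 14/ 49/162 18/ 48/143 12/ 51/124
236  4/ 40/ 89  9/ 47/ 86  8/ 45/103 11/ 49/ 88  0/  7/113 14/ 73/236 18/ 48/254 13/ 66/235 16/ 44/201 11/ 47/180 17/ 52/158 17/ 48/154 15/ 52/152 14/ 56/110
239  9/ 56/ 87  8/ 53/ 87  8/ 53/ 87  6/ 49/ 83 15/ 43/ 83 11/ 24/148 14/ 54/211 14/ 45/185 17/ 50/179 16/ 48/179 15/ 50/169 15/ 50/168 16/ 47/151 15/ 50/ 82
242  6/ 44/ 87 13/ 46/ 89 10/ 52/ 88  5/ 52/ 94 16/ 44/ 86 135/ 10/105 15/ 44/149 15/ 48/176 16/ 46/177 14/ 48/181 15/ 47/178 15/ 48/163 13/ 51/149 16/ 62/ 78
245  7/ 39/ 85 11/ 54/ 90  9/ 48/ 90 12/ 43/ 89  8/ 48/ 96 162/ 13/ 97  9/ 27/ 67 10/ 48/ 80 10/ 48/ 96 11/ 42/116 13/ 42/152 16/ 46/160 14/ 48/150 11/ 52/ 83
```

```bash
python3 - <<'E'
from h import *
X=lambda p:np.round([(p[:2]-W0)@U,(p[:2]-W0)@np.array([-.996,.085]),p[2]],3)
for q in((269,224),(281,234)):
    for z in(.028,.04): print(q,X(onz("side",*q,z)))
# where would bulbs at candidate places project
for Xc in(.13,.16,.19,.22,.256):
    print(Xc,[np.round(proj("side",[*(W0+Xc*U+l*np.array([-.996,.085])),.032]),0).tolist() for l in(-.03,0,.03,.04)])
E
```

```text
(269, 224) [ 0.258 -0.036  0.028]
(269, 224) [ 0.253 -0.02   0.04 ]
(281, 234) [0.198 0.012 0.028]
(281, 234) [0.193 0.028 0.04 ]
0.13 [[302.0, 229.0], [300.0, 234.0], [298.0, 239.0], [297.0, 241.0]]
0.16 [[294.0, 228.0], [292.0, 233.0], [290.0, 238.0], [289.0, 239.0]]
0.19 [[286.0, 227.0], [284.0, 232.0], [282.0, 236.0], [281.0, 238.0]]
0.22 [[278.0, 226.0], [276.0, 230.0], [274.0, 235.0], [273.0, 237.0]]
0.256 [[269.0, 224.0], [267.0, 229.0], [264.0, 233.0], [263.0, 235.0]]
```

One bulb is in the pan at X≈0.195. c is against the far end at lateral −0.036, and the third is probably beside it, hidden by the arm. I'll flatten the pan, nudge it 3 mm towards c and push again slowly.

{"api": "send_rows", "payload": {
  "rows": "0 0.002 -0.002 0.006 0; 0 0 -0.001 0.005 0; 0 -0.01 0 0 0; 0 -0.01 0 0 0; 0 -0.01 0 0 0"
}}

```text
time_s: 28.65
tcp_pos: [0.4756, -0.0793, -0.0078]
tool_rot: [[-0.048, -0.999, 0.0], [-0.999, 0.048, -0.0], [0.0, -0.0, -1.0]]
contact_force: [0.4, -2.7, 1.2]
finger_gap: 0.0185
grasp_force: 30.0
```

{"api": "send_rows", "payload": {
  "rows": "0 -0.008 0 0 0; 0 -0.006 0 0 0; 0 -0.005 0 0 0; 0 0 0 0 0"
}}

```text
time_s: 29.05
tcp_pos: [0.4766, -0.06, -0.0075]
tool_rot: [[-0.048, -0.999, 0.0], [-0.999, 0.048, 0.0], [-0.0, -0.0, -1.0]]
contact_force: [1.3, 0.2, -1.0]
finger_gap: 0.0186
grasp_force: 30.0
```

```bash
python3 - <<'E'
from h import *
up((0,3),(250,200,425,280),(240,201,395,250))
g=sbulbs()
for r in range(209,248,3): print(r," ".join("%3d/%3d"%tuple(g[r,c,1:]) for c in range(250,306,4)))
E
```

```text
29.05 tcp [ 0.4766 -0.06   -0.0075] yaw -92.7 f [ 1.3  0.2 -1. ] gap 0.0186 gf 30.0 j [-0.36  0.68  1.94  0.    0.52  2.83]
top [250 253  39  27 722] [[288, 269], [285, 279], [250, 279], [250, 254], [280, 263]]
side [266 215  31  35 474] [[295, 215], [293, 243], [279, 249], [266, 232], [275, 219]]
0 lip [0.484 0.109 0.01 ] [['top', [255, 261], [258, 220], [297, 264], [299, 223], [298, 264], [300, 221]], ['side', [256, 242], [265, 223], [290, 247], [297, 228], [290, 233], [297, 214]]]
3 lip [0.484 0.106 0.001] [['top', [256, 261], [259, 221], [298, 264], [300, 223], [298, 264], [300, 221]], ['side', [257, 244], [266, 225], [290, 248], [297, 228], [289, 234], [297, 215]]]
side blob [230.5 193.2] [2, 0, 8, 10, 26]
side blob [260.4 191. ] [30, 0, 12, 4, 20]
side blob [292.4 197.8] [49, 0, 45, 21, 476]
side blob [323.  196.6] [94, 0, 9, 20, 88]
side blob [306.9 211.9] [78, 21, 8, 3, 17]
side blob [268.1 225.2] [10, 22, 65, 24, 354]
side blob [314.3 242. ] [57, 22, 48, 47, 468]
side blob [302.7 216.7] [74, 24, 10, 8, 26]
side blob [255.6 235.6] [23, 43, 15, 5, 23]
side blob [266.5 242.6] [
[... 827 characters left out ...]
/ 54
230 169/137 127/131  46/ 99  77/166  95/169  80/236  61/254  62/190  45/186  49/187  49/186  74/ 62 117/ 48 112/ 50
233  38/106  39/ 79  44/ 87  36/ 84  30/101  65/220  61/252  75/223  43/222  47/164  48/161  51/125  54/ 66 101/ 53
236  63/ 89  46/ 84  39/ 84  54/ 85  42/ 97  35/ 81  34/151  49/172  44/173  44/173  50/157  52/142  53/ 82  57/ 72
239  51/ 90  43/ 89  51/ 90  42/ 85  53/ 86  56/ 87  53/ 86  15/138  47/183  49/183  45/181  50/142  48/ 80  55/ 84
242  46/ 84  31/ 75  49/ 83  46/ 88  45/ 85  57/ 85  42/104   3/ 96  44/151  44/173  48/177  38/100  42/ 79  46/ 78
245  41/ 87  14/ 73  57/ 85  46/ 89  43/ 88  54/ 85  48/ 90  16/ 96  30/ 69  39/ 72  49/ 88  46/ 78  41/ 87  55/ 84
```

The pan is flat with its lip at X≈0.277 and almost no force, and all three bulbs are over it. Backing off a little, then tilting the lip up and checking.

{"api": "send_rows", "payload": {
  "rows": "0 0.003 0 0 0; 0 0.003 0 0.003 0; 0 0 0 0.003 0; 0 0 0 0.003 0; 0 0 0 0.003 0"
}}

```text
time_s: 29.7
tcp_pos: [0.4764, -0.0676, -0.0199]
tool_rot: [[-0.049, -0.999, 0.0], [-0.999, 0.049, -0.0], [0.0, -0.0, -1.0]]
contact_force: [0.9, -2.0, 0.7]
finger_gap: 0.0181
grasp_force: 29.8
```

{"api": "send_rows", "payload": {
  "rows": "0 0 0 0.003 0; 0 0 0 0.003 0; 0 0 0 0 0; 0 0 0 0 0"
}}

```text
time_s: 30.1
tcp_pos: [0.4761, -0.067, -0.0258]
tool_rot: [[-0.048, -0.999, -0.0], [-0.999, 0.048, 0.0], [-0.0, 0.0, -1.0]]
contact_force: [-0.0, -1.2, 0.1]
finger_gap: 0.0187
grasp_force: 29.7
```

```bash
python3 - <<'E'
from h import *
up((-20,-12,-6,0),(250,200,425,280),(240,201,395,250))
g=sbulbs()
for r in range(203,248,3): print(r," ".join("%3d/%3d"%tuple(g[r,c,1:]) for c in range(250,306,4)))
E
```

```text
30.1 tcp [ 0.4761 -0.067  -0.0258] yaw -92.8 f [-0.  -1.2  0.1] gap 0.0187 gf 29.7 j [-0.37  0.72  1.94  0.    0.48  2.82]
top [ 250  236   48   43 1177] [[250, 236], [297, 255], [289, 278], [268, 273], [250, 262]]
side [266 218  34  32 468] [[299, 218], [295, 242], [279, 249], [266, 232], [275, 220]]
-20 lip [0.484 0.105 0.052] [['top', [256, 261], [259, 219], [296, 264], [298, 223], [304, 264], [307, 221]], ['side', [257, 233], [266, 214], [289, 247], [296, 228], [295, 234], [302, 215]]]
-12 lip [0.484 0.106 0.028] [['top', [256, 261], [259, 220], [297, 264], [299, 223], [302, 264], [305, 222]], ['side', [257, 238], [266, 220], [289, 249], [296, 229], [293, 236], [300, 217]]]
-6 lip [0.484 0.105 0.01 ] [['top', [257, 261], [259, 220], [298, 264], [300, 223], [301, 264], [304, 222]], ['side', [257, 242], [266, 224], [290, 250], [297, 231], [292, 236], [299, 217]]]
0 lip [ 0.484  0.102 -0.008] [['top', [258, 261], [261, 221], [299, 264], [301, 223], [300, 264], [303, 222]], ['side', [258, 246], [267, 227], [291, 251], [298, 232], [292, 237], [299, 218]]]
side blob [229.8 197.5] [1, 0
[... 1319 characters left out ...]
/ 78
230 162/140 133/132  49/ 93  72/169  94/163  88/201  69/227  63/205  46/188  48/191  49/193  79/ 68  55/ 56  68/ 60
233  36/ 98  39/ 91  43/ 88  42/ 90  26/ 97  62/206  55/253  72/246  49/189  46/188  47/190  57/ 94 120/ 49 112/ 50
236  49/ 89  52/ 88  57/ 89  56/ 87  40/101  49/ 83  47/157  69/232  38/231  45/206  50/185  60/ 89  78/ 52  98/ 52
239  50/ 91  41/ 87  54/ 90  50/ 86  51/ 90  53/ 87  54/ 85   4/134  44/178  43/178  48/179  49/141  61/ 80  52/ 79
242  39/ 85  40/ 76  53/ 86  49/ 89  47/ 87  45/ 85  27/103  10/ 98  44/151  43/172  48/180  46/143  50/ 76  43/ 78
245  41/ 88  30/ 77  46/ 83  50/ 87  47/ 86  49/ 88  52/ 83  16/ 96  28/ 73  38/ 74  35/ 94  47/ 82  37/ 83  50/ 81
```

{"api": "send_rows", "payload": {
  "rows": "0 0.001 0 -0.004 0; 0 0 0 -0.007 0; 0 0 0 -0.009 0; 0 0 0 -0.01 0; 0 0 0 -0.01 0"
}}

```text
time_s: 30.75
tcp_pos: [0.4761, -0.0681, 0.0154]
tool_rot: [[-0.048, -0.999, 0.0], [-0.999, 0.048, -0.0], [0.0, -0.0, -1.0]]
contact_force: [0.3, 0.6, -1.9]
finger_gap: 0.0178
grasp_force: 30.0
```

```bash
python3 - <<'E'
from h import *
up((-12,-6,0,6,12),(250,200,425,280),(240,196,395,250))
g=sbulbs()
for r in range(197,248,3): print(r," ".join("%3d/%3d"%tuple(g[r,c,1:]) for c in range(250,306,4)))
E
```

```text
30.75 tcp [ 0.4761 -0.0681  0.0154] yaw -92.8 f [ 0.3  0.6 -1.9] gap 0.0178 gf 30.0 j [-0.37  0.64  1.93 -0.    0.58  2.81]
top [266 221  40  35 881] [[305, 223], [297, 255], [266, 238], [266, 221]]
side [266 210  36  34 546] [[297, 210], [301, 230], [296, 242], [279, 243], [266, 232], [275, 220]]
-12 lip [0.485 0.105 0.069] [['top', [256, 261], [259, 218], [298, 263], [300, 221], [304, 264], [306, 220]], ['side', [257, 229], [266, 210], [290, 239], [297, 220], [294, 226], [301, 207]]]
-6 lip [0.485 0.103 0.051] [['top', [257, 261], [259, 219], [299, 263], [301, 222], [303, 264], [305, 220]], ['side', [257, 233], [266, 214], [291, 241], [298, 221], [293, 227], [300, 208]]]
0 lip [0.485 0.1   0.033] [['top', [258, 261], [261, 219], [300, 264], [303, 222], [302, 264], [304, 220]], ['side', [258, 237], [267, 218], [292, 242], [299, 223], [292, 228], [299, 209]]]
6 lip [0.485 0.095 0.016] [['top', [260, 261], [263, 220], [302, 264], [304, 222], [301, 264], [303, 220]], ['side', [260, 241], [269, 222], [293, 243], [300, 224], [292, 229], [299, 210]]]
12 lip [ 0.485  0.089 -0.001] [['top',
[... 1732 characters left out ...]
/ 55
230 167/139 133/132  38/ 94  36/ 92  94/154  86/195  86/172  88/200  63/174  46/176  50/159  49/152  50/157  52/ 89
233  42/ 98  49/ 88  47/ 86  42/ 85  22/ 94  43/147  72/241  73/224  35/187  47/158  47/158  48/160  47/157  56/ 77
236  47/ 86  49/ 84  52/ 88  53/ 86  34/ 97  46/ 89  21/136  50/183  46/183  44/162  44/162  46/160  48/153  52/ 78
239  49/ 83  59/ 87  51/ 90  46/ 89  53/ 87  46/ 83  44/ 87   9/137  48/181  46/167  46/165  44/163  53/121  34/ 75
242  49/ 84  37/ 75  40/ 83  45/ 90  47/ 86  62/ 87  39/ 98   5/104  45/153  42/164  46/160  49/156  41/ 87  57/ 80
245  42/ 85  29/ 78  36/ 84  46/ 83  38/ 88  50/ 87  53/ 91  11/ 93  34/ 74  48/ 74  29/ 87  39/ 85  39/110  44/ 87
```

The fit gives 12° of droop with the lip still on the tin floor, and only the scoop's own weight is being lifted. The grip's pitch friction is too weak for the load this far back on the handle. I'll level the pan, let go, and regrip right against the back wall, so the fingers themselves stop the pan drooping. I'll use the other half-turn of the tool, where joint 6 has room.

{"api": "send_rows", "payload": {
  "rows": "0 0 0 0.01 0; 0 0 0 0.01 0; 0 0 0 0.009 0; 0.05 0 0 0 0; 0.05 0 0 0 0"
}}

```text
time_s: 31.4
tcp_pos: [0.4751, -0.0676, -0.0156]
tool_rot: [[-0.049, -0.999, -0.003], [-0.999, 0.049, 0.001], [-0.001, 0.003, -1.0]]
contact_force: [0.4, -0.2, 0.2]
finger_gap: 0.0274
grasp_force: 0.0
```

{"api": "send_rows", "payload": {
  "rows": "0.05 0 0 0 0; 0.05 0 0 0 0; 0.05 0 0 -0.02 0; 0.05 0 0 -0.035 0; 0.05 0 0 -0.045 -0.14"
}}

```text
time_s: 31.9
tcp_pos: [0.4746, -0.0675, 0.0854]
tool_rot: [[0.095, -0.995, -0.004], [-0.995, -0.095, 0.002], [-0.002, 0.004, -1.0]]
contact_force: [1.7, -0.1, 0.1]
finger_gap: 0.05
grasp_force: 0.0
```

{"api": "send_rows", "payload": {
  "rows": "0.05 0 0 0 -0.145; 0.05 0 0 0 -0.145; 0.05 0 0 0 -0.145; 0.05 0 0 0 -0.145; 0.05 0 0 0 -0.145"
}}

```text
time_s: 32.4
tcp_pos: [0.476, -0.068, 0.0858]
tool_rot: [[0.733, -0.68, 0.001], [-0.68, -0.733, -0.0], [0.0, -0.0, -1.0]]
contact_force: [0.0, -0.2, 0.5]
finger_gap: 0.05
grasp_force: 0.0
```

{"api": "send_rows", "payload": {
  "rows": "0.05 0 0 0 -0.145; 0.05 0 0 0 -0.145; 0.05 0 0 0 -0.145; 0.05 0 0 0 -0.145; 0.05 0 0 0 -0.145"
}}

```text
time_s: 32.9
tcp_pos: [0.476, -0.068, 0.0857]
tool_rot: [[1.0, -0.023, 0.0], [-0.023, -1.0, -0.0], [0.0, 0.0, -1.0]]
contact_force: [0.5, 0.1, 0.2]
finger_gap: 0.0499
grasp_force: 0.0
```

{"api": "send_rows", "payload": {
  "rows": "0.05 0 0 0 -0.145; 0.05 0 0 0 -0.145; 0.05 0 0 0 -0.145; 0.05 0 0 0 -0.145; 0.05 0 0 0 -0.145"
}}

```text
time_s: 33.4
tcp_pos: [0.476, -0.0679, 0.0857]
tool_rot: [[0.764, 0.646, 0.0], [0.646, -0.764, -0.0], [0.0, 0.0, -1.0]]
contact_force: [-0.8, 0.0, -0.4]
finger_gap: 0.0498
grasp_force: 0.0
```

{"api": "send_rows", "payload": {
  "rows": "0.05 0 0 0 -0.145; 0.05 0 0 0 -0.145; 0.05 0 0 0 -0.145; 0.05 0 0 0 -0.145; 0.05 0 0 0 -0.1"
}}

```text
time_s: 33.9
tcp_pos: [0.476, -0.0679, 0.0857]
tool_rot: [[0.189, 0.982, 0.0], [0.982, -0.189, -0.0], [0.0, 0.0, -1.0]]
contact_force: [1.3, 0.2, 0.1]
finger_gap: 0.0501
grasp_force: 0.0
```

```bash
python3 - <<'E'
from h import *
st()
print("top",*white("top",(250,205,345,280))[:2]);print("side",*white("side",(250,205,345,255))[:2]);bulbs();sbulbs((255,205,300,250))
def pr(X,l,z): p=[*(W0+X*U+l*np.array([-.996,.085])),z];return [np.round(proj(n,p),0).tolist() for n in("top","side")]
for B in(.135,.145,.155): print(B,"backtop +-60",pr(B,.06,.065),pr(B,-.06,.065),"tail",pr(B-.108,0,.052),"root",pr(B,0,.033))
g=cv2.cvtColor(np.ascontiguousarray(vision.capture("top")[:,:,::-1]),cv2.COLOR_BGR2HSV)
for r in range(214,276,4): print(r," ".join("%3d/%3d"%tuple(g[r,c,1:]) for c in range(250,354,6)))
E
```

```text
33.9 tcp [ 0.476  -0.0679  0.0857] yaw 79.1 f [1.3 0.2 0.1] gap 0.0501 gf 0.0 j [-0.37  0.5   1.89  0.    0.76 -0.18]
top [ 260  220   46   45 1302] [[262, 220], [305, 222], [294, 264], [260, 261]]
side [266 219  64  26 722] [[329, 236], [280, 244], [266, 232], [277, 219], [299, 219], [326, 230]]
bulb px [155.5 213.1] 839 X 0.579 lat -0.051
bulb px [196.5 197.3] 84 X 0.465 lat -0.108
bulb px [269.3 245.9] 548 X 0.24 lat 0.012
bulb px [232.4 254.1] 113 X 0.343 lat 0.045
side blob [290.9 207.4] [26, 0, 19, 6, 48]
side blob [272.4 226. ] [0, 12, 45, 21, 287]
side blob [269.2 240.2] [12, 31, 5, 10, 20]
0.135 backtop +-60 [[305.0, 267.0], [295.0, 236.0]] [[309.0, 224.0], [303.0, 217.0]] tail [[344.0, 249.0], [329.0, 234.0]] root [[306.0, 245.0], [299.0, 234.0]]
0.145 backtop +-60 [[301.0, 266.0], [292.0, 236.0]] [[305.0, 224.0], [300.0, 217.0]] tail [[341.0, 249.0], [326.0, 234.0]] root [[303.0, 245.0], [296.0, 233.0]]
0.155 backtop +-60 [[298.0, 266.0], [289.0, 235.0]] [[302.0, 223.0], [298.0, 217.0]] tail [[337.0, 248.0], [323.0, 234.0]] root [[299.0, 245.0], [293.0, 233.0]]
214 219/217
[... 1656 characters left out ...]
/166  88/198  39/226  39/224  60/ 30  27/ 93  45/ 17  26/ 20  26/ 20  60/ 17  22/ 58  30/ 84  32/ 79  33/ 39
262 219/119  31/ 65  50/132  54/152  49/155  46/201  47/195  42/187  39/ 65  26/106  27/104  24/ 95   9/ 30  33/ 23  12/ 21  32/111  32/ 40  40/ 38
266 207/144  67/ 65  16/ 62  14/ 56  28/ 54  27/ 56  33/ 69  38/ 68  25/123  27/114  27/105  31/ 98  23/ 87  30/ 76  35/ 94  32/118  40/ 38  20/ 39
270 214/136 217/133 219/133 217/134 216/136 228/132 193/116 141/ 85  20/143  26/100  17/ 46  17/ 45  17/ 60  31/ 83  21/ 72  20/ 89  38/ 40  28/ 36
274 216/132 216/177 219/218 213/126 216/131 215/129 217/126  34/ 37  18/154  41/ 50  48/ 91  38/ 60  54/ 57  48/ 48  10/ 51  27/ 95  25/101  34/ 60
```

With the arm out of the way, the numbers show all three bulbs over the level pan. Its lip is at column 261 and its back at 305, and the bulbs are near (264,230), (263,248) and (272,252). I'll regrip against the back wall.

```bash
python3 - <<'E'
from h import *
a=(.05,.4757,-.053,.0,87.2)
plan([(.05,.4757,-.053,.06,87.2,2),(.05,.4757,-.053,-.021,87.2,3),(.05,.4768,-.036,-.021,87.2,3)])
E
```

```text
0.05 0.007 -0.002 0.013 -0.07; 0.05 0.008 -0.001 0.013 -0.08; 0.05 0 0 0.027 0; 0.05 0 0 0.027 0; 0.05 0 0 0.027 0
0.05 0.006 0 0 0; 0.05 0.005 0 0 0; 0.05 0.006 0.001 0 0
end [ 0.4773 -0.0358 -0.0215] 87.32
```

{"api": "send_rows", "payload": {
  "rows": "0.05 0.007 -0.002 0.013 -0.07; 0.05 0.008 -0.001 0.013 -0.07; 0.05 0 0 0.027 0; 0.05 0 0 0.027 0; 0.05 0 0 0.027 0"
}}

```text
time_s: 34.65
tcp_pos: [0.476, -0.0528, -0.0223]
tool_rot: [[0.056, 0.998, 0.001], [0.998, -0.056, -0.0], [-0.0, 0.001, -1.0]]
contact_force: [0.2, 0.1, 0.1]
finger_gap: 0.0498
grasp_force: 0.0
```

{"api": "send_rows", "payload": {
  "rows": "0.05 0.006 0 0 0; 0.05 0.005 0 0 0; 0.05 0.006 0.001 0 0; 0.05 0 0 0 0"
}}

```text
time_s: 35.05
tcp_pos: [0.4784, -0.0353, -0.0203]
tool_rot: [[0.054, 0.999, 0.002], [0.999, -0.054, -0.001], [-0.001, 0.002, -1.0]]
contact_force: [-0.6, -0.4, -0.3]
finger_gap: 0.0497
grasp_force: 0.0
```

{"api": "send_rows", "payload": {
  "rows": "0.05 0.003 0.001 0 0; 0.05 0.003 0 0 0; 0.05 0 0 0 0"
}}

```text
time_s: 35.35
tcp_pos: [0.4796, -0.0299, -0.021]
tool_rot: [[0.055, 0.998, 0.002], [0.998, -0.055, -0.0], [-0.0, 0.002, -1.0]]
contact_force: [0.7, -0.3, 0.8]
finger_gap: 0.0504
grasp_force: 0.4
```

```bash
python3 - <<'E'
from h import *
st()
print("top",*white("top",(250,205,345,280))[:2]);print("side",*white("side",(250,205,345,255))[:2])
E
```

```text
35.35 tcp [ 0.4796 -0.0299 -0.021 ] yaw 86.8 f [ 0.7 -0.3  0.8] gap 0.0504 gf 0.4 j [-0.3   0.71  1.94  0.    0.49 -0.24]
top [273 263  54  17 442] [[278, 263], [326, 279], [273, 279]]
side [268 219  26  36 243] [[281, 219], [285, 220], [293, 243], [276, 254], [268, 233], [275, 220]]
```

{"api": "send_rows", "payload": {
  "rows": "0 0 0 0 0; 0 0 0 0 0; 0 0 0 0 0; 0 0 0 0 0; 0 0 0 0 0"
}}

```text
time_s: 35.95
tcp_pos: [0.4788, -0.0299, -0.0217]
tool_rot: [[0.055, 0.998, 0.0], [0.998, -0.055, 0.0], [0.0, 0.0, -1.0]]
contact_force: [0.3, 0.2, -1.5]
finger_gap: 0.0184
grasp_force: 30.1
```

{"api": "send_rows", "payload": {
  "rows": "0 0 0 0 0; 0 -0.002 0 0 0; 0 -0.002 0 -0.003 0; 0 -0.001 0 -0.005 0; 0 -0.001 0 -0.008 0"
}}

```text
time_s: 36.45
tcp_pos: [0.478, -0.0361, -0.0055]
tool_rot: [[0.055, 0.998, -0.001], [0.998, -0.055, 0.0], [0.0, -0.001, -1.0]]
contact_force: [-0.0, -0.9, -2.2]
finger_gap: 0.0182
grasp_force: 32.7
```

{"api": "send_rows", "payload": {
  "rows": "0 0 0 -0.01 0; 0 0 0 -0.01 0; 0 0 0 -0.01 0; 0 0 0 -0.008 0; 0 0 0 -0.004 0"
}}

```text
time_s: 36.95
tcp_pos: [0.4789, -0.0361, 0.0375]
tool_rot: [[0.055, 0.998, 0.002], [0.998, -0.055, -0.001], [-0.0, 0.002, -1.0]]
contact_force: [1.4, 0.8, -2.4]
finger_gap: 0.0184
grasp_force: 32.8
```

```bash
python3 - <<'E'
from h import *
up((-6,0,6,15),(250,205,345,280),(240,190,345,250),sgn=1,xg=-.012);bulbs();g=sbulbs((240,190,300,250))
for r in range(197,248,3): print(r," ".join("%3d/%3d"%tuple(g[r,c,1:]) for c in range(242,302,4)))
E
```

```text
36.95 tcp [ 0.4789 -0.0361  0.0375] yaw 86.9 f [ 1.4  0.8 -2.4] gap 0.0184 gf 32.8 j [-0.31  0.59  1.92 -0.    0.63 -0.25]
top [261 218  31  31 510] [[261, 218], [291, 219], [285, 248], [273, 246]]
side [260 199  36  37 556] [[283, 199], [295, 222], [294, 234], [261, 231], [260, 226], [271, 202]]
-6 lip [0.486 0.1   0.075] [['top', [260, 218], [257, 261], [303, 221], [300, 264], [307, 219], [304, 264]], ['side', [267, 209], [258, 227], [299, 216], [292, 235], [301, 202], [294, 221]]]
0 lip [0.486 0.098 0.06 ] [['top', [261, 218], [258, 261], [304, 221], [302, 264], [306, 219], [303, 264]], ['side', [268, 212], [259, 231], [300, 217], [293, 236], [300, 203], [293, 221]]]
6 lip [0.486 0.094 0.047] [['top', [263, 219], [260, 261], [305, 221], [303, 264], [304, 219], [302, 264]], ['side', [269, 216], [260, 234], [301, 217], [294, 236], [299, 203], [292, 221]]]
15 lip [0.486 0.085 0.027] [['top', [266, 219], [263, 261], [307, 221], [305, 264], [303, 219], [300, 264]], ['side', [271, 220], [263, 239], [302, 218], [295, 237], [298, 203], [291, 222]]]
bulb px [155.8 213.2] 840 X 0.578 lat -0
[... 1675 characters left out ...]
  37/158  46/162  48/161  45/163  49/160  45/163  49/160  49/162  50/142  45/ 80
233  48/118  32/ 87  36/ 93  50/ 81  48/ 85  29/ 87  26/100  18/140  49/152  49/155  44/163  47/163  47/162  48/142  53/ 77
236  51/ 85  55/ 84  56/ 87  48/ 85  47/ 87  53/ 87  48/ 91  41/ 88  11/111  40/ 76  48/ 85  44/ 99  54/117  46/ 95  48/ 79
239  40/ 83  40/ 89  56/ 87  48/ 91  45/ 90  44/ 82  58/ 83  38/ 87  47/ 87  16/111  27/ 76  45/ 79  47/ 76  41/ 74  44/ 76
242  46/ 83  43/ 89  38/ 87  20/ 77  35/ 80  56/ 86  45/ 90  46/ 83  44/116   5/106  40/ 77  37/ 82  42/ 79  45/ 80  52/ 79
245  40/ 89  52/ 84  41/ 80  19/ 68  38/ 80  50/ 86  38/ 87  52/ 89  45/ 85  16/ 93  21/ 73  45/ 68  36/ 85  36/ 93  42/110
```

The pan is level and lifted with its lip at (261,218), and all three bulbs show inside it (611 px in the top view, raised in the side view). Carrying it gently to the bowl.

```bash
python3 - <<'E'
from h import *
h=np.array([np.cos(np.radians(70)),np.sin(np.radians(70))]);b=np.array([.583,.348]);g=b-.130*h
p=manip.get_state()["tcp_pos"];q=p[:2]
w=[]
for f,z,y in((0,.06,86.9),(0,.085,86.9),(0,.11,86.9),(0,.128,86.9),(0,.135,86.9)): w.append((0,*q,z,y,1))
fr=np.cumsum([6,11,16,19,20,20,20,20,20,20,20,19,17,14,11,8,5,3,2,1]);fr=fr/fr[-1]
for f in fr: w.append((0,*(q+f*(g-q)),.135,86.9+(70-86.9)*f,1))
plan(w);print(g, "turq",onz("top",227,221,.03))
E
```

```text
0 0 0 -0.024 0; 0 0 0 -0.025 0; 0 0 0 -0.025 0; 0 0 0 -0.018 0; 0 0 0 -0.007 0
0 0.006 0.001 0 0.01; 0 0.011 0.002 0 0.01; 0 0.015 0.002 0 0.01; 0 0.019 0.003 0 0.03; 0 0.019 0.002 0 0.02
0 0.02 0.002 0 0.02; 0 0.02 0.001 0 0.02; 0 0.019 0.001 0 0.02; 0 0.02 0.001 0 0.02; 0 0.02 0 0 0.03
0 0.02 0 0 0.02; 0 0.018 -0.001 0 0.02; 0 0.017 -0.001 0 0.02; 0 0.014 -0.001 0 0.01; 0 0.011 -0.001 0 0.01
0 0.008 -0.001 0 0.01; 0 0.005 0 0 0.01; 0 0.002 -0.001 0 0; 0 0.002 0 0 0; 0 0.001 0 0 0
end [0.5385 0.2254 0.1353] 70.23
[0.53853738 0.22583996] turq [0.53930301 0.1949562  0.03      ]
```

{"api": "send_rows", "payload": {
  "rows": "0 0 0 -0.02 0; 0 0 0 -0.022 0; 0 0 0 -0.022 0; 0 0 0 -0.02 0; 0 0 0 -0.014 0"
}}

```text
time_s: 37.65
tcp_pos: [0.4783, -0.0359, 0.135]
tool_rot: [[0.055, 0.998, -0.0], [0.998, -0.055, -0.0], [-0.0, 0.0, -1.0]]
contact_force: [0.1, -0.2, -1.8]
finger_gap: 0.0185
grasp_force: 33.0
```

{"api": "send_rows", "payload": {
  "rows": "0 0.006 0.001 0 0.01; 0 0.011 0.002 0 0.01; 0 0.015 0.002 0 0.01; 0 0.019 0.003 0 0.03; 0 0.019 0.002 0 0.02"
}}

```text
time_s: 38.15
tcp_pos: [0.4934, 0.0341, 0.1328]
tool_rot: [[0.136, 0.991, -0.003], [0.991, -0.136, 0.001], [0.0, -0.003, -1.0]]
contact_force: [0.2, -0.8, -3.1]
finger_gap: 0.0185
grasp_force: 33.1
```

{"api": "send_rows", "payload": {
  "rows": "0 0.02 0.002 0 0.02; 0 0.02 0.001 0 0.02; 0 0.019 0.001 0 0.02; 0 0.02 0.001 0 0.02; 0 0.02 0 0 0.03"
}}

```text
time_s: 38.65
tcp_pos: [0.5153, 0.1308, 0.1325]
tool_rot: [[0.244, 0.97, -0.004], [0.97, -0.244, -0.0], [-0.001, -0.003, -1.0]]
contact_force: [-0.1, -0.0, -2.5]
finger_gap: 0.0183
grasp_force: 33.1
```

{"api": "send_rows", "payload": {
  "rows": "0 0.02 0 0 0.02; 0 0.018 -0.001 0 0.02; 0 0.017 -0.001 0 0.02; 0 0.014 -0.001 0 0.01; 0 0.011 -0.001 0 0.01"
}}

```text
time_s: 39.15
tcp_pos: [0.5333, 0.2088, 0.1325]
tool_rot: [[0.319, 0.948, -0.004], [0.948, -0.319, -0.0], [-0.002, -0.003, -1.0]]
contact_force: [1.1, -1.0, -1.4]
finger_gap: 0.0184
grasp_force: 33.1
```

{"api": "send_rows", "payload": {
  "rows": "0 0.008 -0.001 0 0.01; 0 0.005 0 0 0.01; 0 0.002 -0.001 0 0; 0 0.002 0 0 0; 0 0.001 0 0 0"
}}

```text
time_s: 39.65
tcp_pos: [0.5386, 0.2251, 0.1344]
tool_rot: [[0.339, 0.941, -0.0], [0.941, -0.339, -0.0], [-0.0, -0.0, -1.0]]
contact_force: [0.4, 0.7, -2.6]
finger_gap: 0.0182
grasp_force: 33.1
```

```bash
python3 - <<'E'
from h import *
up((-6,0,8),(120,160,260,260),(180,150,280,230),sgn=1,xg=-.012);bulbs();sbulbs((180,150,270,230))
E
```

```text
39.65 tcp [0.5386 0.2251 0.1344] yaw 70.2 f [ 0.4  0.7 -2.6] gap 0.0182 gf 33.1 j [ 0.2   0.54  1.59 -0.    1.02  0.55]
top [161 191  41  22 557] [[199, 191], [199, 207], [163, 211], [162, 199]]
side [194 177  35  18 367] [[194, 183], [206, 177], [225, 181], [228, 188], [218, 194], [194, 186]]
-6 lip [0.585 0.354 0.172] [['top', [169, 177], [152, 220], [213, 194], [196, 237], [212, 191], [194, 236]], ['side', [213, 169], [192, 182], [238, 179], [219, 193], [239, 165], [219, 179]]]
0 lip [0.584 0.351 0.158] [['top', [171, 178], [154, 221], [214, 194], [197, 237], [211, 191], [193, 236]], ['side', [214, 172], [193, 185], [239, 180], [219, 194], [238, 165], [218, 179]]]
8 lip [0.582 0.346 0.139] [['top', [175, 180], [158, 222], [216, 195], [199, 238], [209, 190], [192, 235]], ['side', [215, 177], [195, 190], [240, 180], [220, 195], [237, 165], [217, 179]]]
bulb px [143.5 206.4] 327 X 0.616 lat -0.067
bulb px [232.3 255. ] 123 X 0.343 lat 0.048
side blob [203.4 186.7] [3, 0, 58, 73, 2100]
side blob [264.2 174.6] [65, 0, 25, 46, 133]
side blob [243.6 170.1] [47, 9, 26, 21, 259]
side blob [258.8 185.7] [76, 33, 7, 6, 24]
side blob [184. 219.] [4, 59, 1, 21, 21]
side blob [263.  221.9] [78, 67, 12, 13, 27]
side blob [246.9 225.4] [64, 69, 8, 11, 20]
```

{"api": "send_rows", "payload": {
  "rows": "0 0 0 0.008 0; 0 0 0 0.012 0; 0 0 0 0.012 0; 0 0 0 0.008 0; 0 0 0 0.003 0"
}}

```text
time_s: 40.35
tcp_pos: [0.5375, 0.225, 0.0895]
tool_rot: [[0.338, 0.941, -0.003], [0.941, -0.338, -0.001], [-0.002, -0.003, -1.0]]
contact_force: [0.4, -0.3, -2.4]
finger_gap: 0.018
grasp_force: 33.1
```

{"api": "send_rows", "payload": {
  "rows": "0 0 0 0.002 0; 0 0 0 0 0"
}}

```text
time_s: 40.55
tcp_pos: [0.5387, 0.2254, 0.0891]
tool_rot: [[0.338, 0.941, -0.0], [0.941, -0.338, -0.0], [-0.0, -0.0, -1.0]]
contact_force: [0.2, -0.2, -2.7]
finger_gap: 0.018
grasp_force: 33.1
```

Not touching yet. A few millimetres more.

{"api": "send_rows", "payload": {
  "rows": "0 0 0 0.002 0; 0 0 0 0.001 0; 0 0 0 0 0"
}}

```text
time_s: 40.85
tcp_pos: [0.5387, 0.2254, 0.0865]
tool_rot: [[0.338, 0.941, 0.0], [0.941, -0.338, 0.0], [0.0, 0.0, -1.0]]
contact_force: [0.7, 0.2, -1.9]
finger_gap: 0.0185
grasp_force: 33.1
```

{"api": "send_rows", "payload": {
  "rows": "0 0 0 0.001 0; 0 0 0 0.001 0; 0 0 0 0 0"
}}

```text
time_s: 41.15
tcp_pos: [0.5389, 0.2252, 0.0845]
tool_rot: [[0.338, 0.941, 0.0], [0.941, -0.338, -0.0], [0.0, 0.0, -1.0]]
contact_force: [0.2, -0.7, -1.6]
finger_gap: 0.0186
grasp_force: 32.2
```

{"api": "send_rows", "payload": {
  "rows": "0 0 0 0.001 0; 0.04 0 0 0 0; 0.04 0 0 0 0; 0.04 0 0 0 0; 0.04 0 0 -0.005 0"
}}

```text
time_s: 41.65
tcp_pos: [0.5382, 0.2254, 0.088]
tool_rot: [[0.338, 0.941, -0.001], [0.941, -0.338, -0.0], [-0.0, -0.001, -1.0]]
contact_force: [-0.6, -0.9, -1.3]
finger_gap: 0.038
grasp_force: 0.0
```

```bash
python3 - <<'E'
from h import *
st();print("top",*white("top",(120,160,260,260))[:2]);print("side",*white("side",(180,150,280,230))[:2])
E
```

```text
41.65 tcp [0.5382 0.2254 0.088 ] yaw 70.2 f [-0.6 -0.9 -1.3] gap 0.038 gf 0.0 j [0.21 0.6  1.63 0.   0.92 0.55]
top [168 195  38  22 499] [[203, 195], [205, 208], [170, 216], [169, 201]]
side [195 188  32  16 349] [[195, 196], [208, 188], [225, 193], [226, 199], [221, 203], [196, 202]]
```

{"api": "send_rows", "payload": {
  "rows": "0.04 0 0 -0.01 0; 0.04 0 0 -0.01 0; 0.04 0 0 -0.01 0; 0.04 0 0 -0.01 0; 0.04 0 0 0 0"
}}

```text
time_s: 42.25
tcp_pos: [0.5401, 0.2257, 0.1305]
tool_rot: [[0.338, 0.941, 0.004], [0.941, -0.338, 0.001], [0.002, 0.004, -1.0]]
contact_force: [0.3, 0.0, -0.2]
finger_gap: 0.0397
grasp_force: 0.0
```

```bash
python3 - <<'E'
from h import *
up((15,30,45),(120,160,260,260),(180,150,280,240),sgn=1,xg=-.012)
E
```

```text
42.25 tcp [0.5401 0.2257 0.1305] yaw 70.2 f [ 0.3  0.  -0.2] gap 0.0397 gf 0.0 j [0.21 0.54 1.59 0.   1.   0.55]
top [162 193  40  23 557] [[199, 193], [201, 206], [165, 215], [162, 198]]
side [194 177  61  30 691] [[254, 193], [222, 206], [194, 196], [214, 181], [232, 177]]
15 lip [0.58  0.339 0.119] [['top', [179, 182], [162, 223], [218, 196], [201, 238], [208, 190], [191, 235]], ['side', [217, 182], [197, 195], [241, 182], [221, 196], [237, 167], [216, 181]]]
30 lip [0.573 0.319 0.09 ] [['top', [188, 187], [172, 227], [221, 197], [204, 239], [207, 190], [189, 234]], ['side', [222, 189], [202, 203], [243, 183], [223, 197], [235, 168], [215, 182]]]
45 lip [0.563 0.293 0.067] [['top', [199, 191], [183, 231], [224, 198], [207, 241], [205, 190], [188, 234]], ['side', [228, 196], [209, 211], [245, 183], [225, 197], [235, 169], [214, 183]]]
```

The scoop rests stably on the rim by itself: the rim's arc carries the pan's sides further in. So I'll regrip at the handle's end and raise it along an arc to tip the pan in a controlled way.

{"api": "send_rows", "payload": {
  "rows": "0.04 -0.02 0 0 0; 0.04 -0.022 0 0 0; 0.04 -0.021 0 0 0; 0.04 -0.02 0 0 0; 0.04 0 0 0.01 0"
}}

```text
time_s: 42.85
tcp_pos: [0.5101, 0.1456, 0.1185]
tool_rot: [[0.34, 0.94, 0.0], [0.94, -0.34, -0.0], [-0.0, 0.0, -1.0]]
contact_force: [0.7, 0.6, -0.3]
finger_gap: 0.0402
grasp_force: 0.0
```

{"api": "send_rows", "payload": {
  "rows": "0.04 0 0 0.012 0; 0.04 0 0 0.009 0; 0 0 0 0 0; 0 0 0 0 0; 0 0 0 0 0"
}}

```text
time_s: 43.35
tcp_pos: [0.511, 0.1477, 0.0974]
tool_rot: [[0.338, 0.941, 0.001], [0.941, -0.338, 0.0], [0.0, 0.001, -1.0]]
contact_force: [0.2, -0.7, -0.2]
finger_gap: 0.0236
grasp_force: 0.1
```

{"api": "send_rows", "payload": {
  "rows": "0 0 0 0 0; 0 0 0 0 0"
}}

```text
time_s: 43.55
tcp_pos: [0.5111, 0.1476, 0.0978]
tool_rot: [[0.338, 0.941, 0.001], [0.941, -0.338, 0.0], [0.001, 0.001, -1.0]]
contact_force: [0.0, 2.0, 0.5]
finger_gap: 0.0174
grasp_force: 29.9
```

```bash
python3 - <<'E'
from h import *
st();print("top",*white("top",(120,160,290,260))[:2]);print("side",*white("side",(180,150,280,240))[:2])
E
```

```text
43.55 tcp [0.5111 0.1476 0.0978] yaw 70.2 f [0.  2.  0.5] gap 0.0174 gf 29.9 j [0.07 0.53 1.75 0.   0.86 0.42]
top [ 156  181   58   55 1622] [[173, 181], [213, 196], [193, 235], [175, 233], [156, 222], [158, 199]]
side [193 180  42  27 578] [[234, 194], [221, 206], [193, 202], [194, 192], [215, 181], [226, 180]]
```

{"api": "send_rows", "payload": {
  "rows": "0 0.004 0 -0.01 0; 0 0.004 0 -0.01 0; 0 0.005 0 -0.009 0; 0 0.005 0 -0.009 0; 0 0.006 0 -0.008 0"
}}

```text
time_s: 44.15
tcp_pos: [0.5191, 0.1704, 0.1446]
tool_rot: [[0.338, 0.941, 0.001], [0.941, -0.338, 0.0], [0.001, 0.001, -1.0]]
contact_force: [0.2, -1.0, 0.6]
finger_gap: 0.0167
grasp_force: 30.0
```

{"api": "send_rows", "payload": {
  "rows": "0 0.007 0 -0.009 0; 0 0.007 0 -0.008 0; 0 0.008 0 -0.007 0; 0 0 0 0 0"
}}

```text
time_s: 44.55
tcp_pos: [0.5272, 0.1917, 0.1684]
tool_rot: [[0.337, 0.941, 0.002], [0.941, -0.337, 0.001], [0.001, 0.002, -1.0]]
contact_force: [0.4, 0.7, -1.5]
finger_gap: 0.0168
grasp_force: 29.9
```

```bash
python3 - <<'E'
from h import *
up((10,20,30,40),(120,160,290,260),(180,150,280,240),sgn=1,xg=-.095)
g=cv2.cvtColor(np.ascontiguousarray(vision.capture("top")[:,:,::-1]),cv2.COLOR_BGR2HSV)
for r in range(172,240,5): print(r," ".join("%3d/%3d"%tuple(g[r,c,1:]) for c in range(130,220,6)))
E
```

```text
44.55 tcp [0.5272 0.1917 0.1684] yaw 70.3 f [ 0.4  0.7 -1.5] gap 0.0168 gf 29.9 j [0.15 0.46 1.62 0.   1.06 0.49]
top [175 197  43  21 582] [[217, 211], [179, 217], [176, 202], [215, 197]]
side [196 171  41  34 644] [[233, 175], [234, 187], [208, 204], [197, 204], [218, 171]]
10 lip [0.595 0.384 0.139] [['top', [161, 175], [144, 217], [201, 189], [184, 232], [193, 184], [175, 229]], ['side', [207, 174], [186, 187], [231, 177], [211, 191], [228, 162], [207, 175]]]
20 lip [0.59  0.368 0.105] [['top', [170, 180], [154, 220], [206, 192], [189, 234], [195, 186], [177, 230]], ['side', [211, 183], [191, 196], [234, 181], [214, 195], [228, 166], [208, 179]]]
30 lip [0.582 0.346 0.074] [['top', [180, 184], [164, 224], [212, 194], [195, 236], [197, 187], [180, 231]], ['side', [217, 191], [197, 205], [237, 185], [218, 199], [230, 170], [209, 184]]]
40 lip [0.572 0.319 0.047] [['top', [191, 189], [176, 228], [218, 197], [202, 238], [201, 189], [184, 232]], ['side', [223, 199], [203, 213], [241, 188], [221, 202], [232, 174], [211, 188]]]
172 216/124 218/212 217/210 214/212 231/203  63/212  70/185
[... 976 characters left out ...]
  63/248  23/110  27/ 85  27/144  23/136  23/135  21/131  22/127  24/127  32/121
217 210/228 213/230  68/172  68/168  71/166  80/202  28/111  24/ 84  29/125  28/118  30/118  27/114  29/114  23/109  26/107
222 208/228 210/230  69/238  73/164  72/163  69/167  28/108  31/ 83  31/ 91  24/107  24/105  24/ 97  30/101  27/ 95  28/ 91
227 215/215 216/208 212/209  67/183  72/156  71/158  29/107  26/ 80  38/ 40  27/ 84  26/ 79  31/ 75  30/ 59  29/ 78  37/ 76
232 207/230 207/232 211/226 208/231  82/244  73/150  26/108  27/ 76  30/ 43  99/186  51/180  28/ 36  23/ 33  35/ 29  15/ 33
237 211/225 210/226 210/231 211/226 210/229 212/227  26/109  32/ 71  36/ 43 219/222 217/220  13/ 60  19/ 68  22/ 35  34/ 37
```

The pitch is about 30° with the lip in the bowl, and one bulb is already off at top (155,202). Continuing the arc.

{"api": "send_rows", "payload": {
  "rows": "0 0.008 0 -0.007 0; 0 0.009 0 -0.006 0; 0 0.009 0 -0.006 0; 0 0.009 0 -0.005 0; 0 0.01 0 -0.005 0"
}}

```text
time_s: 45.2
tcp_pos: [0.5417, 0.2338, 0.1969]
tool_rot: [[0.338, 0.941, 0.0], [0.941, -0.338, 0.0], [0.0, 0.0, -1.0]]
contact_force: [0.3, 0.3, -1.0]
finger_gap: 0.0167
grasp_force: 30.1
```

{"api": "send_rows", "payload": {
  "rows": "0 0.01 0 -0.004 0; 0 0.01 0 -0.004 0; 0 0.008 0 -0.003 0; 0 0 0 0 0; 0 0 0 0 0"
}}

```text
time_s: 45.7
tcp_pos: [0.5505, 0.2592, 0.2071]
tool_rot: [[0.338, 0.941, -0.001], [0.941, -0.338, -0.001], [-0.001, -0.001, -1.0]]
contact_force: [-1.1, -0.5, -2.1]
finger_gap: 0.0167
grasp_force: 30.1
```

```bash
python3 - <<'E'
from h import *
up((30,40,50,60),(120,160,290,260),(180,150,280,240),sgn=1,xg=-.095)
g=cv2.cvtColor(np.ascontiguousarray(vision.capture("top")[:,:,::-1]),cv2.COLOR_BGR2HSV)
for r in range(172,240,4): print(r," ".join("%3d/%3d"%tuple(g[r,c,1:]) for c in range(134,218,5)))
E
```

```text
45.7 tcp [0.5505 0.2592 0.2071] yaw 70.3 f [-1.1 -0.5 -2.1] gap 0.0167 gf 30.1 j [ 0.26  0.48  1.45 -0.    1.21  0.6 ]
top [257 222  33  38 890] [[289, 259], [261, 259], [257, 247], [258, 228], [267, 224], [289, 223]]
side [182 158  54  39 676] [[235, 173], [182, 195], [182, 188], [192, 171], [213, 158]]
30 lip [0.606 0.414 0.113] [['top', [153, 173], [136, 214], [184, 183], [167, 226], [168, 175], [150, 220]], ['side', [202, 178], [181, 191], [221, 171], [201, 184], [214, 156], [192, 169]]]
40 lip [0.596 0.387 0.087] [['top', [165, 178], [148, 218], [190, 185], [173, 228], [172, 177], [154, 221]], ['side', [208, 185], [188, 199], [225, 174], [205, 187], [215, 160], [195, 173]]]
50 lip [0.585 0.356 0.066] [['top', [177, 183], [161, 223], [197, 188], [180, 231], [177, 179], [159, 223]], ['side', [215, 192], [195, 206], [229, 176], [208, 190], [218, 164], [197, 177]]]
60 lip [0.573 0.323 0.051] [['top', [190, 189], [174, 228], [203, 191], [187, 233], [182, 182], [165, 225]], ['side', [222, 198], [202, 212], [232, 178], [213, 192], [221, 168], [200, 181]]]
172 217/219 220/220 168/153  5
[... 1649 characters left out ...]

220  35/ 44  31/ 41  19/ 53  67/168  45/228  55/120  38/ 34  23/ 33  40/ 32  43/ 30  26/118  25/122  32/ 40 194/113 217/133 212/137 214/136
224  30/ 43  12/ 41  54/ 38  71/166  72/164  71/158  21/ 36  20/ 39  15/ 34  15/ 35  24/119  28/118  30/ 43 181/ 97 220/132 214/138 218/138
228  28/ 45  30/ 43  57/ 40  66/185  52/ 98  31/ 57   6/ 41  25/ 71  14/ 72  24/ 53  28/119  26/118  30/ 42  83/ 55 208/151 214/148 210/146
232  31/ 41  17/ 45  43/ 42 208/233  15/ 66  12/ 62  12/ 41  11/ 70  19/ 53  19/ 40  31/123  28/119  36/ 43  67/ 42 206/135 209/132 219/134
236  18/ 42  28/ 45  46/ 44 213/213  25/ 72   8/ 68   7/ 39  26/ 40   0/ 38  12/ 44  42/116  29/116  21/ 37  25/ 41 224/124 212/125 208/130
```

{"api": "send_rows", "payload": {
  "rows": "0 -0.015 0 0 0; 0 -0.02 0 0 0; 0 -0.015 0 0 0; 0 0 0 0 0; 0 0 0 0 0"
}}

```text
time_s: 46.35
tcp_pos: [0.5342, 0.2117, 0.2077]
tool_rot: [[0.34, 0.941, 0.001], [0.941, -0.34, 0.001], [0.001, 0.0, -1.0]]
contact_force: [0.3, 0.1, -1.1]
finger_gap: 0.0168
grasp_force: 30.1
```

```bash
python3 - <<'E'
from h import *
up((25,32,40),(120,160,255,260),(180,150,280,240),sgn=1,xg=-.095)
g=cv2.cvtColor(np.ascontiguousarray(vision.capture("side")[:,:,::-1]),cv2.COLOR_BGR2HSV)
for r in range(158,222,3): print(r," ".join("%2d/%3d/%3d"%tuple(g[r,c]) for c in range(180,244,4)))
g=cv2.cvtColor(np.ascontiguousarray(vision.capture("top")[:,:,::-1]),cv2.COLOR_BGR2HSV)
for r in range(172,238,5): print(r," ".join("%3d/%3d"%tuple(g[r,c,1:]) for c in range(134,218,6)))
E
```

```text
46.35 tcp [0.5342 0.2117 0.2077] yaw 70.1 f [ 0.3  0.1 -1.1] gap 0.0168 gf 30.1 j [0.18 0.43 1.54 0.   1.17 0.53]
top [158 189  45  23 675] [[200, 189], [202, 205], [161, 211], [159, 195]]
side [192 162  44  37 680] [[227, 163], [234, 176], [195, 198], [192, 194], [203, 173]]
25 lip [0.594 0.379 0.129] [['top', [164, 176], [147, 218], [198, 188], [181, 231], [184, 180], [166, 226]], ['side', [208, 177], [188, 190], [230, 172], [210, 185], [223, 157], [202, 170]]]
32 lip [0.588 0.362 0.109] [['top', [171, 180], [155, 221], [202, 189], [185, 233], [187, 182], [169, 227]], ['side', [212, 182], [192, 196], [232, 174], [212, 188], [224, 160], [204, 173]]]
40 lip [0.58  0.341 0.088] [['top', [181, 184], [165, 224], [208, 192], [191, 234], [190, 183], [172, 228]], ['side', [217, 188], [198, 202], [235, 177], [215, 191], [226, 163], [205, 176]]]
158 84/ 20/ 63 14/ 77/185 14/ 78/183 14/ 83/168 13/ 80/166 14/ 80/175 14/ 75/183 13/ 73/184 11/ 84/139 16/ 81/ 76 14/ 65/ 51 18/ 35/ 72 11/ 58/ 48 17/ 82/ 50  3/ 36/ 63 16/ 82/164
161 90/ 14/ 53 10/ 86/160 13/ 79/175 15/ 77/178 13/ 87/165 15/ 81/182 
[... 4646 characters left out ...]
/114
212 216/216  72/174  41/143  30/119  31/ 41  24/115  27/115  29/113  25/111  26/109  27/104  30/103  25/113  25/121
217 208/231  66/162  52/142  27/114  30/ 42  29/104  28/100  26/ 98  30/ 93  20/ 88  30/ 84  34/ 74  24/117  26/116
222 206/234 186/232  52/143  23/113  20/ 39  25/ 81  23/ 76  29/ 70  28/ 54  28/ 99  31/ 74  38/ 88  19/ 93  27/114
227 211/211 219/210  70/196  27/115  30/ 42  28/ 45  57/142  48/185  23/ 34  22/ 35   0/ 26  26/ 30  21/ 86  27/114
232 208/232 211/224 202/199  28/117  30/ 42  12/ 41  72/152  77/140  28/ 37  16/ 64  29/ 35  15/ 34  18/ 42  25/114
237 212/226 209/229 210/219  24/115  18/ 42  28/ 45 220/216   4/ 67  19/ 40  24/ 73  31/ 75  11/ 46 200/ 88  25/113
```

The pan looks empty: no garlic colour between rows 170 and 185. Raising it clear, carrying it back to the free worktop right of the tin, and checking the bowl.

```bash
python3 - <<'E'
from h import *
s=manip.get_state()["tcp_pos"]
plan([(0,s[0],s[1],.265,70.1,2),(0,.47,-.10,.265,20),(0,.45,-.32,.20,-20)],maxd=.042)
E
```

```text
0 0 0 -0.029 0; 0 0 0 -0.029 0; 0 -0.039 0.006 0 0.11; 0 -0.039 0.01 0 0.11; 0 -0.038 0.014 0 0.11
0 -0.035 0.018 0 0.11; 0 -0.033 0.022 0 0.11; 0 -0.031 0.025 0 0.11; 0 -0.028 0.029 0 0.11; 0 -0.024 0.032 0 0.11
0 -0.016 0.033 0.011 0.12; 0 -0.011 0.035 0.011 0.11; 0 -0.008 0.036 0.011 0.12; 0 -0.003 0.037 0.011 0.11; 0 0.001 0.037 0.011 0.12
0 0.005 0.036 0.01 0.12
end [ 0.4502 -0.3201  0.2004] -20.27
```

{"api": "send_rows", "payload": {
  "rows": "0 0 0 -0.029 0; 0 0 0 -0.029 0; 0 -0.039 0.006 0 0.11; 0 -0.039 0.01 0 0.11; 0 -0.038 0.014 0 0.11"
}}

```text
time_s: 47.05
tcp_pos: [0.5097, 0.094, 0.2657]
tool_rot: [[0.627, 0.779, 0.001], [0.779, -0.627, -0.0], [0.001, 0.001, -1.0]]
contact_force: [0.3, -1.1, -2.2]
finger_gap: 0.017
grasp_force: 30.2
```

{"api": "send_rows", "payload": {
  "rows": "0 -0.035 0.018 0 0.11; 0 -0.033 0.022 0 0.11; 0 -0.031 0.025 0 0.11; 0 -0.028 0.029 0 0.11; 0 -0.024 0.032 0 0.11"
}}

```text
time_s: 47.55
tcp_pos: [0.4698, -0.1018, 0.2655]
tool_rot: [[0.942, 0.336, 0.001], [0.336, -0.942, -0.0], [0.001, 0.0, -1.0]]
contact_force: [-0.3, 0.5, -2.3]
finger_gap: 0.0168
grasp_force: 30.3
```

{"api": "send_rows", "payload": {
  "rows": "0 -0.016 0.033 0.011 0.12; 0 -0.011 0.035 0.011 0.11; 0 -0.008 0.036 0.011 0.12; 0 -0.003 0.037 0.011 0.11; 0 0.001 0.037 0.011 0.12"
}}

```text
time_s: 48.05
tcp_pos: [0.4534, -0.2856, 0.21]
tool_rot: [[0.972, -0.236, 0.001], [-0.236, -0.972, 0.0], [0.001, -0.0, -1.0]]
contact_force: [1.0, 1.5, -1.4]
finger_gap: 0.0168
grasp_force: 30.3
```

{"api": "send_rows", "payload": {
  "rows": "0 0.005 0.036 0.01 0.12; 0 0 0 0 0; 0 0 0 0 0"
}}

```text
time_s: 48.35
tcp_pos: [0.4495, -0.3206, 0.1997]
tool_rot: [[0.938, -0.347, -0.001], [-0.347, -0.938, 0.002], [-0.001, -0.001, -1.0]]
contact_force: [-0.5, 0.3, -1.8]
finger_gap: 0.0171
grasp_force: 30.3
```

```bash
python3 - <<'E'
from h import *
up((25,35,45),(350,130,456,300),(330,140,425,280),sgn=1,xg=-.095)
t=vision.capture("top")[:,:,::-1]
h=cv2.cvtColor(np.ascontiguousarray(t),cv2.COLOR_BGR2HSV)
m=((h[...,0]<18)&(h[...,1]>78)&(h[...,1]<125)&(h[...,2]>120)).astype(np.uint8);m[:165]=0;m[300:]=0;m[:,:125]=0;m[:,380:]=0
k,l,s,c=cv2.connectedComponentsWithStats(m)
print([(c[i].round().tolist(),int(s[i,4])) for i in range(1,k) if s[i,4]>25])
m=((h[...,1]<90)).astype(np.uint8);m[:165]=0;m[245:]=0;m[:,:128]=0;m[:,210:]=0
m=cv2.morphologyEx(m,cv2.MORPH_CLOSE,np.ones((9,9)));m=cv2.morphologyEx(m,cv2.MORPH_OPEN,np.ones((5,5)))
ct=max(cv2.findContours(m,0,2)[0],key=cv2.contourArea);e=cv2.fitEllipse(ct);print("bowl",e)
for r in range(180,228,4): print(r," ".join("%2d/%3d/%3d"%tuple(h[r,c]) for c in range(146,196,4)))
E
```

```text
48.35 tcp [ 0.4495 -0.3206  0.1997] yaw -20.3 f [-0.5  0.3 -1.8] gap 0.0171 gf 30.3 j [-0.82  0.41  1.6   0.    1.13  1.1 ]
top [408 194  48  39 872] [[455, 229], [452, 232], [425, 232], [408, 222], [412, 194], [449, 214]]
side [376 185  38  33 739] [[376, 186], [391, 185], [413, 196], [412, 216], [381, 207], [376, 202]]
25 lip [ 0.616 -0.38   0.122] [['top', [457, 201], [415, 185], [451, 238], [407, 221], [463, 227], [417, 210]], ['side', [416, 206], [384, 197], [410, 209], [375, 199], [415, 190], [380, 181]]]
35 lip [ 0.591 -0.371  0.093] [['top', [450, 211], [409, 195], [447, 244], [404, 227], [460, 230], [414, 213]], ['side', [413, 216], [380, 207], [408, 213], [373, 203], [414, 195], [379, 186]]]
45 lip [ 0.563 -0.361  0.069] [['top', [443, 222], [403, 207], [444, 250], [401, 233], [456, 233], [411, 216]], ['side', [409, 226], [377, 216], [406, 218], [371, 207], [412, 200], [377, 191]]]
[([174.0, 196.0], 110), ([192.0, 202.0], 39), ([168.0, 211.0], 46)]
bowl ((168.22247314453125, 202.20486450195312), (64.46686553955078, 66.4119873046875), 61.23166275024414)
180 19/ 63/219 19/ 70
[... 1042 characters left out ...]
84 20/ 53/250 15/ 87/229 21/ 58/250 15/ 85/200 26/ 17/254 26/ 17/254 28/ 17/254 22/ 36/254 16/ 74/238 23/ 53/234
212 19/ 71/179 19/ 72/178 19/ 72/170 18/ 57/249 18/ 67/247 18/ 69/246 14/ 87/170 28/ 16/254 26/ 16/254 26/ 16/254 24/ 31/251 30/ 14/254 30/ 13/255
216 19/ 70/176 20/ 70/172 19/ 70/172 16/ 73/242 19/ 59/250 16/ 75/242 30/ 18/255 26/ 16/254 26/ 17/254 26/ 16/254 26/ 15/254 26/ 16/254 19/ 71/223
220 19/ 71/173 20/ 70/168 19/ 71/170 20/ 71/169 24/ 35/254 28/ 14/254 26/ 16/254 26/ 16/254 26/ 16/254 26/ 17/254 26/ 16/254 24/ 32/255 24/ 53/229
224 19/ 71/170 19/ 67/168 20/ 70/167 19/ 71/166 19/ 75/164 20/ 70/211 30/ 15/255 28/ 15/254 28/ 15/254 30/ 14/255 19/ 74/201 18/ 77/160 13/237/159
```

The bowl hasn't moved, at (168,202). The three bulbs are in it at about (174,194), (166,209) and (190,202), and the tin is empty. Laying the scoop down flat with a backward drag.

{"api": "send_rows", "payload": {
  "rows": "0 0 0 0.03 0; 0 0 0 0.03 0; 0 0 0 0.025 0; 0 -0.007 0 0.009 0; 0 -0.008 0 0.009 0"
}}

```text
time_s: 49.0
tcp_pos: [0.4359, -0.3136, 0.0973]
tool_rot: [[0.939, -0.344, -0.0], [-0.344, -0.939, 0.001], [-0.0, -0.0, -1.0]]
contact_force: [-2.2, 1.4, 1.3]
finger_gap: 0.0163
grasp_force: 29.8
```

{"api": "send_rows", "payload": {
  "rows": "0 -0.008 0 0.01 0; 0 -0.008 0 0.01 0; 0 -0.008 0 0.01 0; 0 -0.008 0 0.01 0; 0 -0.008 0 0.01 0"
}}

```text
time_s: 49.5
tcp_pos: [0.3998, -0.3016, 0.0483]
tool_rot: [[0.939, -0.345, 0.004], [-0.345, -0.939, -0.003], [0.004, 0.002, -1.0]]
contact_force: [1.2, -0.2, -1.1]
finger_gap: 0.0168
grasp_force: 29.9
```

{"api": "send_rows", "payload": {
  "rows": "0 -0.008 0 0.01 0; 0 -0.008 0 0.01 0; 0 -0.008 0 0.01 0; 0 -0.006 0 0.01 0; 0 0 0 0 0"
}}

```text
time_s: 50.0
tcp_pos: [0.3701, -0.29, 0.0074]
tool_rot: [[0.938, -0.345, -0.0], [-0.345, -0.938, 0.0], [-0.0, -0.0, -1.0]]
contact_force: [-0.5, 1.2, 0.1]
finger_gap: 0.0179
grasp_force: 29.6
```

```bash
python3 - <<'E'
from h import *
up((0,4,8),(350,130,456,300),(330,140,425,280),sgn=1,xg=-.095)
E
```

```text
50.0 tcp [ 0.3701 -0.29    0.0074] yaw -20.2 f [-0.5  1.2  0.1] gap 0.0179 gf 29.6 j [-0.9   0.65  1.96  0.    0.54  1.02]
top [ 386  206   52   51 1460] [[437, 221], [432, 247], [403, 256], [386, 244], [399, 206]]
side [384 243  13  12  86] [[389, 243], [396, 248], [395, 254], [384, 251]]
0 lip [ 0.574 -0.366  0.017] [['top', [438, 219], [399, 205], [424, 258], [385, 244], [432, 258], [391, 243]], ['side', [408, 236], [376, 226], [397, 255], [364, 243], [400, 240], [366, 229]]]
4 lip [ 0.571 -0.364  0.002] [['top', [436, 221], [398, 206], [423, 259], [385, 245], [431, 258], [390, 243]], ['side', [407, 240], [375, 230], [397, 257], [363, 245], [400, 242], [366, 231]]]
8 lip [ 0.566 -0.363 -0.013] [['top', [434, 223], [396, 208], [422, 261], [384, 246], [430, 258], [390, 243]], ['side', [406, 244], [374, 234], [396, 259], [363, 247], [400, 243], [366, 232]]]
```

{"api": "send_rows", "payload": {
  "rows": "0 -0.003 0 0.007 0; 0 -0.002 0 0.006 0; 0 0 0 0.002 0; 0.06 0 0 0 0; 0.06 0 0 0 0"
}}

```text
time_s: 50.6
tcp_pos: [0.365, -0.2891, -0.0078]
tool_rot: [[0.938, -0.347, -0.001], [-0.347, -0.938, 0.001], [-0.001, -0.0, -1.0]]
contact_force: [0.9, -0.4, -0.1]
finger_gap: 0.0267
grasp_force: 0.0
```

{"api": "send_rows", "payload": {
  "rows": "0.06 0 0 0 0; 0.06 0 0 0 0; 0.06 0 0 0 0; 0.06 0 0 -0.015 0; 0.06 0 0 -0.03 0"
}}

```text
time_s: 51.1
tcp_pos: [0.364, -0.288, 0.0364]
tool_rot: [[0.938, -0.347, -0.003], [-0.347, -0.938, 0.004], [-0.004, -0.003, -1.0]]
contact_force: [0.6, -1.1, 0.4]
finger_gap: 0.0581
grasp_force: 0.0
```

{"api": "send_rows", "payload": {
  "rows": "0.06 0 0 -0.04 0; 0.06 0 0 -0.045 0; 0.06 0 0 -0.045 0; 0.06 0 0 -0.02 0; 0.06 0 0 0 0"
}}

```text
time_s: 51.6
tcp_pos: [0.3668, -0.2912, 0.1908]
tool_rot: [[0.938, -0.347, 0.005], [-0.347, -0.938, -0.007], [0.007, 0.004, -1.0]]
contact_force: [0.3, -0.4, 0.3]
finger_gap: 0.0599
grasp_force: 0.0
```

```bash
python3 - <<'E'
from h import *
st();print("top",*white("top",(340,190,456,300))[:2]);print("side",*white("side",(330,190,425,290))[:2])
h=cv2.cvtColor(np.ascontiguousarray(vision.capture("top")[:,:,::-1]),cv2.COLOR_BGR2HSV)
t0=cv2.cvtColor(cv2.imread("pics/top0.png"),cv2.COLOR_BGR2HSV)
for nm,(lo,hi,x0,y0,x1,y1) in dict(matchbox=((100,120,40),(125,255,255),245,160,290,195),timer=((0,200,120),(5,255,255),205,268,240,300),turq=((80,120,60),(95,255,255),210,205,245,240),onion=((8,120,100),(14,215,255),100,235,132,268)).items():
    r=[]
    for g in(t0,h):
        m=cv2.inRange(g[y0:y1,x0:x1],np.array(lo),np.array(hi));M=cv2.moments(m,True);r.append((round(M["m10"]/max(M["m00"],1)+x0,1),round(M["m01"]/max(M["m00"],1)+y0,1),M["m00"]))
    print(nm,r)
# expected level scoop corners at final place
d=np.array([.938,-.345,0]);y=np.array([.345,.938,0]);B=np.array([.365,-.288,0])+.095*d
for x,z in((.122,.0),(.122,.02),(0,0),(0,.062),(-.108,.049)): print(x,z,[np.round(proj(n,B+d*x+s*y+[0,0,z])).tolist() for n in("top","side") for s in((.06,-.06) if x>=0 else (0,))])
E
```

```text
51.6 tcp [ 0.3668 -0.2912  0.1908] yaw -20.3 f [ 0.3 -0.4  0.3] gap 0.0599 gf 0.0 j [-0.91  0.31  1.81  0.    1.01  1.01]
top [ 387  208   51   56 1684] [[398, 208], [437, 223], [428, 260], [402, 263], [387, 246]]
side [365 229  42  33 760] [[406, 239], [396, 257], [369, 260], [365, 247], [367, 235], [375, 229]]
matchbox [(264.3, 177.4, 60.0), (264.3, 177.4, 60.0)]
timer [(220.8, 282.7, 272.0), (220.9, 282.6, 276.0)]
turq [(226.3, 221.4, 174.0), (226.3, 221.4, 175.0)]
onion [(119.0, 250.4, 625.0), (119.4, 249.8, 512.0)]
0.122 0.0 [[397.0, 207.0], [435.0, 222.0], [375.0, 231.0], [406.0, 241.0]]
0.122 0.02 [[399.0, 206.0], [437.0, 221.0], [375.0, 226.0], [407.0, 236.0]]
0 0 [[383.0, 246.0], [422.0, 260.0], [363.0, 248.0], [396.0, 259.0]]
0 0.062 [[388.0, 245.0], [429.0, 260.0], [365.0, 234.0], [399.0, 245.0]]
-0.108 0.049 [[395.0, 289.0], [370.0, 260.0]]
```

The scoop lies level and right way up, and its corners match the expected pose. The bowl and bystanders haven't moved, and the gripper is clear. Handing in.

```bash
python3 -c "
from bench import manip
print(manip.hand_in())"
```

```text
the job is handed in; nothing more can be done
None
```

The job is handed in at about 52 s of the 72 s allowed: all three bulbs are in the bowl, the scoop lies right way up on the worktop right of the tin, and in the last pictures the bowl, matchbox, timer, onion and turquoise look-alike stood where they began (the salt mill was not checked).

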